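# Wind the outrigger foot of a lapping plate down onto its packer

### The arm

A 7-joint arm with a two-finger parallel gripper is mounted at the origin on the work surface; the furniture and walls round the work are solid. World frame = base frame: x ahead of the robot, y to its left, z up, the work surface at z = 0. Lengths are in m, angles in rad, forces in N, time in s.
With the tool pointing down it reaches from about 0.35 to 0.9 m from the base axis. Payload 8.1 kg.
Tool frame: the origin (TCP) lies midway between the tips of the shut fingers; the grasp point (between the pads) lies 19 mm behind it; z points along the fingers, x is the direction in which the jaws open and shut, and the axes are right-handed (so a half turn about z gives the same grasp; the last joint's range is limited). The gripper opens to 92 mm and grips with 3 to 60 N. Pads are 19 mm wide; open, the fingers measure 130 mm over their backs; the gripper's body (75 mm by 190 mm) begins 47 mm behind the grasp point.
Start: joints at [1.155, 0.434, 0.025, 1.573, -0.012, 1.134, -0.075], TCP at [0.192, -0.595, 0.227] pointing down, gripper open.
Joint ranges: [-2.62, 2.62], [-0.44, 2.09], [-1.27, 1.32], [0.08, 2.57], [-1.32, 4.46], [0.12, 2], [-2.74, 2.74]. Speed limits (rad/s): [2.22, 2.22, 3.01, 3.01, 3.14, 3.14, 3.14].

### API

Orientations are given as a unit quaternion [x, y, z, w].
In Python, from cell import read_state, grab_frame, camera_model, arm gives the robot as it stands.
- The arm moves only by the tool arm_command, never from a script. Its argument "series" is a list of rows, each a list of 3 entries, a list of its own where there are three numbers: the turn, a rotation vector about the world's x, y, z in degrees, then the shift along the world's x, y, z in mm, then the finger opening in mm, from 0 to 91.8. A call has 1 to 8 rows; each row is the pose to reach, as a shift and turn from the pose commanded when the call began; what a row does not reach only later rows make up. A row lasts 1/12 s, in which the tool goes at most 41.7 mm and 7.16 degrees, less where a joint would pass 70% of its speed; a pose out of reach is approached as far as the arm can. A call with a gripper value outside its range is refused whole. The fingers move at their own pace and stop on an object; "force" is the grip in N (left out, the last holds). Time passes only in rows, so rows that repeat a pose let the fingers close. It gives the time, the measured TCP pose, the force and the opening at its end, in the units of the state.
- read_state(): the state, without advancing time (a new reading comes with each control period).
- grab_frame(name): name is "scene" or "top" or "wrist"; returns the picture (420x560x3 uint8, red, green, blue); there is no depth.
- camera_model(name): a dict with "fov_y" (degrees; the focal length in pixels is half the picture's height over the tangent of half this angle, whatever the lens; pixels are square), "cx", "cy" (the principal point, pixels), "k1" (the pictures are not rectified: a ray, as slopes to the right and down, at radius r is drawn at 1 + k1 r^2 times it, then the intrinsics apply), "eye" and "attitude" of the camera in the world; the wrist camera has in their place "hand_eye" (4x4, takes a point from camera to tool coordinates, whose origin is the TCP and whose axes are the tool frame's). Camera axes: x right, y down, z forward; pixel columns grow to the right and rows downward; lengths in m; the calibration is good to about 2 mm. A picture is of the moment at which its call begins: read the wrist's pose just before it. camera_model takes no time and is no camera call.
- arm.finish_job(): hands the job in, once; it reports no verdict.
The state is a dict: "time_s": time; "qpos": joint angles; "dq": joint speeds; "joint_efforts": joint torques, N m; "tool_pos": TCP position; "tcp_rot": TCP orientation; "wrist_force": force on the tool from outside, world axes, zero at the start; "ft_torque": the same for the moment, N m; "finger_gap": finger opening in m.
Only numpy, scipy, OpenCV 4.12 (cv2) and the standard library are available. Lean on these libraries where they do the work, as an engineer would, in place of code of your own. Each camera call takes 0.05 s, during which the arm holds its last target.

### The job

The outrigger foot at the front left corner of the granite lapping plate still hangs in the air, so the plate would tip when a plane is pushed over that corner. Lay the plywood packer flat on the bench under the foot so that the whole sole will bear on it, let go of it, and then wind the foot down by the red grip of its handwheel (clockwise seen from above) until the sole has just met the packer and nips it lightly. The three fixed feet must go on carrying the plate: do not lean on the wheel, do not wind on so hard that the foot takes the plate's weight, and do not shift the plate, the plane on it or the bench dog.

Things in the scene. Friction and masses are not known exactly. Their poses are not given: they have to be found in the camera images.
- plate: lapping plate, about 8.5 kg, loose on the bench: dark granite slab 170 x 250 x 32 mm in a grey frame on three rubber feet. Origin: on the bench under the slab's centre; x to its back, y to its left along the long side, z up. Slab z 54 to 86 mm. An outrigger arm carries the screw foot at x = -150, y = +85 mm, 65 mm in front of the slab. About 20 N downward at the wheel, or 25 N upward under the foot, tips it
- foot_screw: steel foot disc, screw and handwheel in one piece, upright axis. Origin: centre of the disc's lower edge, 23.5 to 26 mm up at the start; z up; the grip stands to its -x. Below the disc stands a worn black rubber sole, 45 mm across, by 1.6 to 4 mm: nobody has measured it. Clockwise from above it sinks 5 mm a turn, wheel and all; it stays put; it cannot reach the bare bench. Wheel 82 mm across, its top 74 mm above the origin
- grip_mid (a point): centre of the red upright grip on the handwheel: 16 mm thick, 38 mm tall, spinning freely on its pin, 36 mm from the screw axis, 95.5 mm above foot_screw's origin. Turning the free screw takes about 1 N at the grip. Once the sole bears on the packer, each further 0.1 rad adds about 3 N under the sole, and the force needed at the grip rises too, by 0.15 to 0.3 N per N under the sole when read at rest
- packer: plywood packer, a loose flat strip 60 x 150 x 18 mm, 0.1 kg. Origin: centre of its underside; x across its width, y along its length, z up
- packer_mid (a point): centre of the packer, 9 mm above its underside; same axes as the packer. It lies on the bench in front of the plate, to the right of the foot
- block_plane: dark block plane, 52 x 164 x 51 mm, resting loose on the granite slab. Origin: centre of its underside. To be left alone
- bench_dog: turned beech bench dog standing on the bench to the left of the foot, 29 mm across, 65 mm tall. Origin: centre of its underside. To be left alone

How it is judged:
On the way:
1. the packer lies flat on the bench under the foot, let go, with the foot still clear of it (x of foot_screw in the frame of packer_mid between -0.01 and 0.01 m and y of foot_screw in the frame of packer_mid between -0.055 and 0.055 m and height (world z) of packer_mid below 0.012 m and angle between packer_mid's own z axis and vertical below 0.05 rad and contact force between foot_screw and packer below 0.3 N and contact force between packer and the fingers below 0.3 N), for 0.2 s.
At the end, for the whole second after the job is handed in: The packer lies flat on the bench with the foot's axis within 10 mm of its long centre line and 55 mm of its middle along it; the foot presses on it with 1 to 15 N; the plate stands level within 0.008 rad, within 15 mm of its start; all is at rest (x of foot_screw in the frame of packer_mid between -0.01 and 0.01 m and y of foot_screw in the frame of packer_mid between -0.055 and 0.055 m and height (world z) of packer_mid below 0.012 m and angle between packer_mid's own z axis and vertical below 0.05 rad and contact force between foot_screw and packer between 1 and 15 N and angle between plate's own z axis and vertical below 0.008 rad and distance of plate from where it was at the start of the episode below 0.015 m and linear speed of plate below 0.02 m/s); the robot touches nothing.
It fails at once if the foot is driven or leaned onto the packer with more than 25 N (contact force between foot_screw and packer above 25 N).
It fails at once if the plate is tipped or lifted (tilt over 0.012 rad) (angle between plate's own z axis and vertical above 0.012 rad).
It fails at once if the plane or the bench dog is moved by more than 20 mm (distance of any of block_plane, bench_dog from where it was at the start of the episode above 0.02 m).
It also fails if it takes over 72 s, if anything falls off the work surface, if the arm or the gripper's body presses on something with over 40 N, if the wrist force passes 120 N, or if a joint passes its speed limit or range.

## Working session

There is one attempt and no reset: what is moved stays moved. The work goes in short steps, Python scripts to look and compute and a tool call to move; the robot and the scene stay as the last step left them, time stands still between calls to the robot, and variables do not carry over. Pictures are saved under pics/ and viewed, and the job is handed in when it is done.

Besides the shell and the picture viewer there is one more tool, called after "Request:" by a JSON object that holds its "fn" and its "kwargs", one argument or row to a line. arm_command: Moves the arm, as the interface text tells. Its arguments: {"type":"object","properties":{"series":{"type":"array"},"force":{"type":"number"}},"required":["series"]}

```bash
ls; mkdir -p pics; cat > h.py <<'E'
import numpy as np, cv2
from cell import read_state, grab_frame, camera_model, arm
from scipy.spatial.transform import Rotation as R
def save(n,img): cv2.imwrite(f'pics/{n}.png',img[:,:,::-1])
E
python3 - <<'E'
from h import *
s=read_state(); print({k:np.round(v,4) for k,v in s.items()})
for n in ("scene","top","wrist"):
    print(n,camera_model(n)); save(n+'0',grab_frame(n))
E
```

```text
pics
{'time_s': np.float64(0.0), 'qpos': array([ 1.1554,  0.4352,  0.025 ,  1.5741, -0.0116,  1.134 , -0.0751]), 'dq': array([-0.0009, -0.0018,  0.0012, -0.0007, -0.0007,  0.001 ,  0.0012]), 'joint_efforts': array([-9.00000e-04, -6.67841e+01,  9.84900e-01, -3.14459e+01,
       -6.05000e-02,  4.27000e-02,  1.00000e-04]), 'tool_pos': array([ 0.1921, -0.5942,  0.226 ]), 'tcp_rot': array([ 8.086e-01, -5.884e-01, -6.000e-04, -4.000e-04]), 'wrist_force': array([0.1672, 0.2249, 0.6865]), 'ft_torque': array([ 0.0341,  0.0478, -0.0295]), 'finger_gap': np.float64(0.0918)}
scene {'fov_y': 43.38333729048807, 'cx': 289.81808158332075, 'cy': 206.70319734864157, 'k1': -0.09330326488008597, 'eye': array([-0.18146389, -0.46670675,  0.52169555]), 'attitude': array([ 0.72227385, -0.45920055,  0.28806795, -0.42950226])}
top {'fov_y': 56.62423509650439, 'cx': 279.54741038182834, 'cy': 207.56077134658162, 'k1': -0.11190200425879346, 'eye': array([ 0.40410639, -0.11507358,  0.94443673]), 'attitude': array([ 0.70835384, -0.70211627,  0.05593429, -0.04624866])}
wrist {'fov_y': 65.30468526230746, 'cx': 280.9928968528558, 'cy': 207.7693022654974, 'k1': -0.020248609542003793, 'hand_eye': array([[ 9.99999069e-01, -1.10305420e-03, -8.02881440e-04,
        -7.10235995e-04],
       [ 1.26712419e-03,  9.69046098e-01,  2.46876599e-01,
        -6.51384402e-02],
       [ 5.05710857e-04, -2.46877386e-01,  9.69046594e-01,
        -1.58896741e-01],
       [ 0.00000000e+00,  0.00000000e+00,  0.00000000e+00,
         1.00000000e+00]])}
```

View pics/scene0.png

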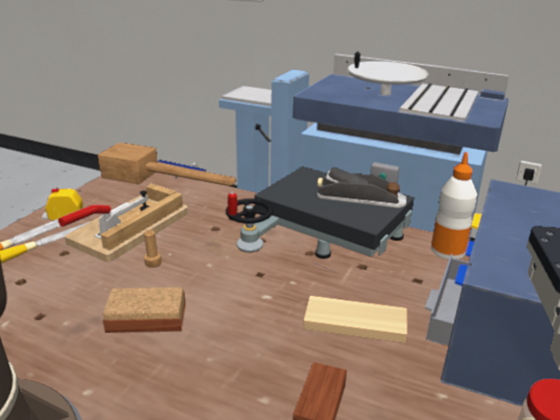

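View pics/top0.png

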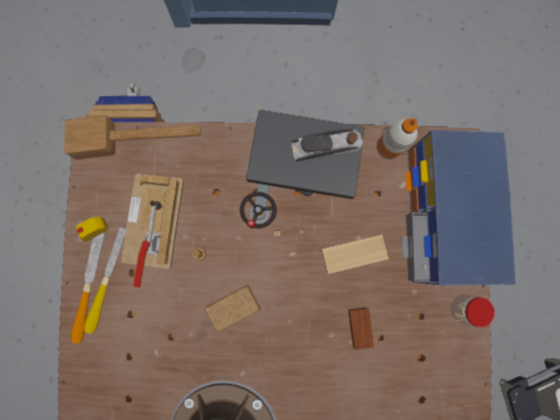

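View pics/wrist0.png

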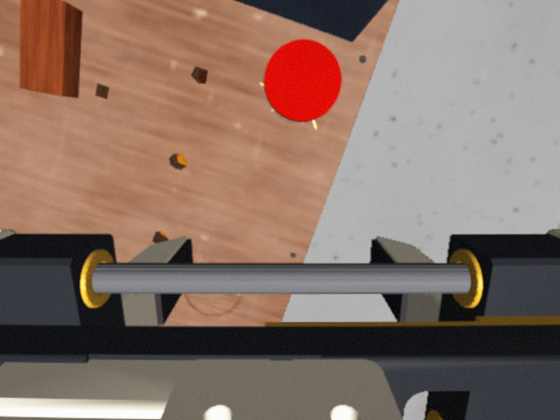

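The scene view shows the packer at (357,318), the foot disc at (250,243), the grip at (232,203) and the dog at (152,248). The top view shows the wheel hub at about (258,211), the grip at (251,224), the packer at (355,254) and the dog at (200,254). Next I'll measure them.

```bash
cat >> h.py <<'E'
def K(m):
    f=210/np.tan(np.radians(m['fov_y'])/2)
    return np.array([[f,0,m['cx']],[0,f,m['cy']],[0,0,1]]), np.array([m['k1'],0,0,0,0.])
def campose(name,st=None):
    m=camera_model(name)
    if name=='wrist':
        st=st or read_state()
        T=np.eye(4);T[:3,:3]=R.from_quat(st['tcp_rot']).as_matrix();T[:3,3]=st['tool_pos']
        return m,T@m['hand_eye']
    T=np.eye(4);T[:3,:3]=R.from_quat(m['attitude']).as_matrix();T[:3,3]=m['eye'];return m,T
def ray(name,px,st=None):
    m,T=campose(name,st);k,d=K(m)
    u=cv2.undistortPoints(np.array(px,float).reshape(-1,1,2),k,d).reshape(-1,2)
    v=np.c_[u,np.ones(len(u))]@T[:3,:3].T
    return T[:3,3],v/np.linalg.norm(v,axis=1)[:,None]
def onplane(name,px,z,st=None):
    o,v=ray(name,px,st);return o+v*((z-o[2])/v[:,2])[:,None]
def tri(rays):
    A=np.zeros((3,3));b=np.zeros(3)
    for o,v in rays:
        P=np.eye(3)-np.outer(v,v);A+=P;b+=P@o
    x=np.linalg.solve(A,b);return x,[np.linalg.norm((np.eye(3)-np.outer(v,v))@(x-o)) for o,v in rays]
def proj(name,X,st=None):
    m,T=campose(name,st);k,d=K(m);Ti=np.linalg.inv(T)
    return cv2.projectPoints(np.array(X,float).reshape(-1,1,3),cv2.Rodrigues(Ti[:3,:3])[0],Ti[:3,3],k,d)[0].reshape(-1,2)
def load(n): return cv2.imread(f'pics/{n}.png')[:,:,::-1].copy()
def mask(img,lo,hi,roi):
    h=cv2.cvtColor(img,cv2.COLOR_RGB2HSV);m=cv2.inRange(h,np.array(lo),np.array(hi))
    r=np.zeros_like(m);x0,y0,x1,y1=roi;r[y0:y1,x0:x1]=m[y0:y1,x0:x1];return r
def big(m):
    c=max(cv2.findContours(m,cv2.RETR_EXTERNAL,cv2.CHAIN_APPROX_NONE)[0],key=cv2.contourArea);return c
E
python3 - <<'E'
from h import *
np.set_printoptions(precision=4,suppress=True)
t=load('top0');s=load('scene0')
hv=cv2.cvtColor(t,cv2.COLOR_RGB2HSV);hs=cv2.cvtColor(s,cv2.COLOR_RGB2HSV)
print(hv[254,355],hs[312,357],hs[330,357],hv[280,300],hs[300,280])
# packer top
c=big(mask(t,(15,60,150),(32,200,255),(315,225,400,280)));r=cv2.minAreaRect(c);bx=cv2.boxPoints(r);print('packer top px',r)
w=onplane('top',bx,0.018);print(w,w.mean(0),[np.linalg.norm(w[i]-w[i-1]) for i in range(4)])
# grip
g1=big(mask(t,(0,150,80),(8,255,255),(235,195,280,235)));g2=big(mask(s,(0,150,80),(8,255,255),(222,188,242,220)))
print('grip',cv2.boundingRect(g1),cv2.boundingRect(g2))
p1=np.mean(g1[:,0],0);p2=np.mean(g2[:,0],0)
(o1,v1),(o2,v2)=ray('top',[p1]),ray('scene',[p2]);print(tri([(o1,v1[0]),(o2,v2[0])]))
for n,im,roi in (('topz',t,(170,100,410,300)),('scz',s,(90,150,430,350))):
    x0,y0,x1,y1=roi;z=cv2.resize(im[y0:y1,x0:x1],None,fx=800/(x1-x0),fy=800/(x1-x0),interpolation=cv2.INTER_CUBIC)[:600];print(800/(x1-x0));save(n,z)
E
```

```text
[ 18  85 183] [ 21  85 238] [ 17 103 173] [ 11  85 132] [ 11  92 161]
packer top px ((354.8817443847656, 253.5692901611328), (26.366329193115234, 62.212982177734375), 76.32869720458984)
[[ 0.4427 -0.2278  0.018 ]
 [ 0.4787 -0.3745  0.018 ]
 [ 0.4173 -0.3882  0.018 ]
 [ 0.3825 -0.2423  0.018 ]] [ 0.4303 -0.3082  0.018 ] [np.float64(0.06201015556292674), np.float64(0.150988889030057), np.float64(0.06287108728894832), np.float64(0.14996787162345138)]
grip (247, 220, 8, 8) (228, 193, 10, 22)
(array([ 0.491 , -0.0658,  0.1171]), [np.float64(0.000862536170411936), np.float64(0.0008625361704120022)])
3.3333333333333335
2.3529411764705883
```

View pics/topz.png

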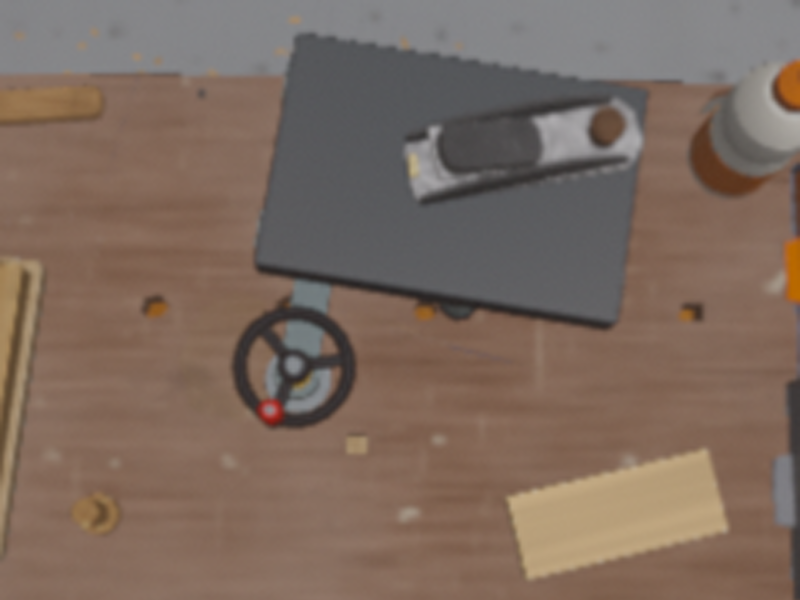

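View pics/scz.png

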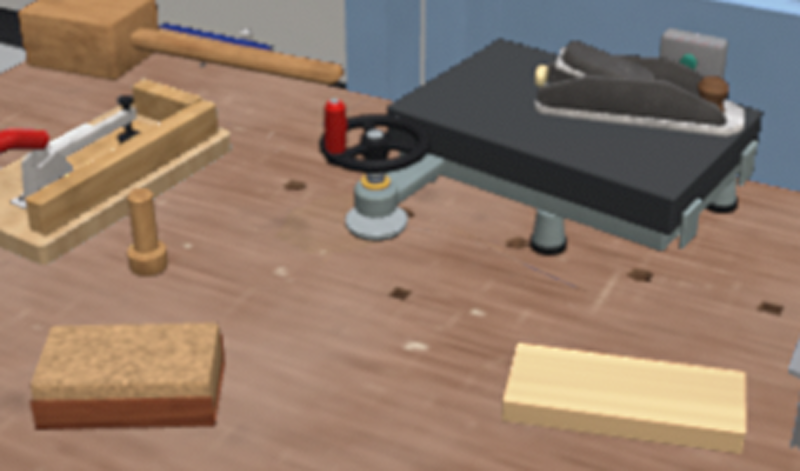

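The zooms show the hub at about (258,210) in the top image and the disc at about (250,243) in the scene image. I'll triangulate the packer corners, axis and dog.

```bash
python3 - <<'E'
from h import *
np.set_printoptions(precision=4,suppress=True)
t=load('top0');s=load('scene0')
tz=lambda u,v:(u/3.3333+170-.35,v/3.3333+100-.35)
sz=lambda u,v:(u/2.3529+90-.3,v/2.3529+150-.3)
def T2(a,b):
    (o1,v1),(o2,v2)=ray('top',[tz(*a)]),ray('scene',[sz(*b)]);return tri([(o1,v1[0]),(o2,v2[0])])
print('hub',T2((294,366),(375,134)))
for a,b,n in (((508,496),(518,345),'pk backleft'),((708,450),(747,368),'pk backright'),((728,530),(744,431),'pk frontright'),((527,579),(504,402),'pk frontleft')):
    print(n,T2(a,b))
print('slab corners',onplane('top',[tz(295,35),],.086),onplane('top',[tz(257,263)],.086),onplane('top',[tz(615,320)],.086),onplane('top',[tz(648,90)],.086))
# disc in scene: outer ellipse centre bottom edge
print('disc at z.028',onplane('scene',[sz(377,221)],.026))
m=mask(t,(0,0,0),(180,255,75),(238,188,280,232));print(cv2.fitEllipse(big(m)))
e=cv2.fitEllipse(big(m));print('wheel',onplane('top',[e[0]],.092))
print('dog base top',onplane('scene',[sz(147,262)],.005), onplane('top',[tz(97,512)],.06))
EOF
E
```

```text
hub (array([ 0.5232, -0.0797,  0.099 ]), [np.float64(0.0011518461387723027), np.float64(0.0011518461387722766)])
pk backleft (array([ 0.4424, -0.2302,  0.0135]), [np.float64(0.0006701476800567936), np.float64(0.0006701476800569641)])
pk backright (array([ 0.4761, -0.3757,  0.0195]), [np.float64(0.0016648303220708933), np.float64(0.0016648303220708574)])
pk frontright (array([ 0.4185, -0.3889,  0.017 ]), [np.float64(0.0007976351392196758), np.float64(0.0007976351392197589)])
pk frontleft (array([ 0.3839, -0.2441,  0.0138]), [np.float64(0.001408086058651905), np.float64(0.001408086058651866)])
slab corners [[ 0.7576 -0.0748  0.086 ]] [[ 0.5944 -0.052   0.086 ]] [[ 0.558  -0.2941  0.086 ]] [[ 0.7214 -0.3216  0.086 ]]
disc at z.028 [[ 0.522  -0.0822  0.026 ]]
((257.957275390625, 208.86163330078125), (32.82217025756836, 33.66282653808594), 14.480679512023926)
wheel [[ 0.525  -0.0786  0.092 ]]
dog base top [[0.4239 0.0599 0.005 ]] [[0.4267 0.0553 0.06  ]]Traceback (most recent call last):
  File "<stdin>", line 17, in <module>
NameError: name 'EOF' is not defined
```

Two-view heights agree: packer top about 16 mm (given 18), hub about 99 mm, grip about 117 mm. The axis at (0.523,-0.080) also matches the plate-derived prediction of (0.521,-0.081). I'll move clear of the toolbox and over the packer, with the jaws turned to azimuth 14°.

Request:
{"fn": "arm_command", "kwargs": {
  "series": [
    [[0, 0, 7], [0, 20, 30], 91.8],
    [[0, 0, 14], [5, 60, 40], 91.8],
    [[0, 0, 21], [15, 100, 40], 91.8],
    [[0, 0, 28], [25, 140, 40], 91.8],
    [[0, 0, 35], [35, 180, 40], 91.8],
    [[0, 0, 42], [60, 210, 30], 91.8],
    [[0, 0, 49], [90, 235, 20], 91.8],
    [[0, 0, 56], [125, 255, 10], 91.8]
  ]
}}

```text
time_s: 0.82
tool_pos: [0.317, -0.3377, 0.2369]
tcp_rot: [0.991, -0.137, -0.0, 0.0]
wrist_force: [0.6, -0.6, 0.4]
finger_gap: 0.0917
```

Request:
{"fn": "arm_command", "kwargs": {
  "series": [
    [[0, 0, 7], [30, 10, 0], 91.8],
    [[0, 0, 14], [60, 20, 0], 91.8],
    [[0, 0, 21], [90, 25, 0], 91.8],
    [[0, 0, 28], [112, 30, 0], 91.8],
    [[0, 0, 30], [112, 30, -10], 91.8],
    [[0, 0, 30], [112, 30, -20], 91.8],
    [[0, 0, 30], [112, 30, -20], 91.8]
  ]
}}

```text
time_s: 1.4
tool_pos: [0.4277, -0.3093, 0.2144]
tcp_rot: [0.993, 0.12, -0.002, -0.001]
wrist_force: [-0.5, -0.3, -0.2]
finger_gap: 0.0922
```

```bash
python3 - <<'E'
from h import *
s=read_state(); print(s['time_s'],s['tool_pos'],R.from_quat(s['tcp_rot']).as_matrix().round(3),s['qpos'].round(2),s['wrist_force'])
import json; im=grab_frame('wrist'); save('w1',im); json.dump({k:np.array(s[k]).tolist() for k in s},open('w1.json','w'))
E
```

```text
1.4 [ 0.42768972 -0.30928195  0.21435339] [[ 0.971  0.239 -0.004]
 [ 0.239 -0.971  0.002]
 [-0.003 -0.003 -1.   ]] [ 0.85  0.33 -0.41  1.8   0.15  1.05  0.62] [-0.50539225 -0.25225917 -0.18078171]
```

View pics/w1.png

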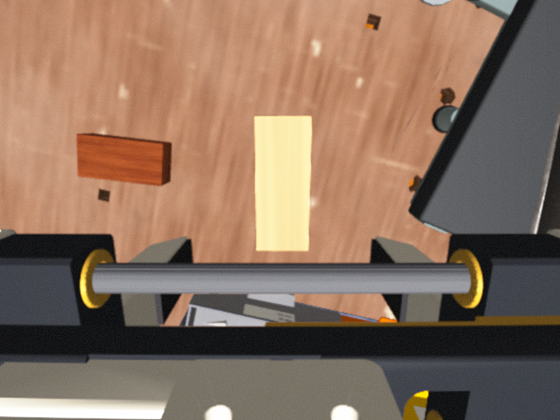

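The wrist view shows the packer aligned with the jaws at (254–311, 116–250), with the drawers just beyond its right end. I'll check its position.

```bash
python3 - <<'E'
from h import *
import json; st=json.load(open('w1.json'));np.set_printoptions(precision=4,suppress=True)
im=load('w1');c=big(mask(im,(15,40,180),(35,200,255),(230,100,340,262)));r=cv2.minAreaRect(c);b=cv2.boxPoints(r);print(r)
w=onplane('wrist',b,.018,st);print(w,w.mean(0))
# two-view height: top centre & wrist centre
(o1,v1)=ray('wrist',[r[0]],st);o2,v2=ray('top',[(354.88,253.57)]);print(tri([(o1,v1[0]),(o2,v2[0])]))
e=w[np.argsort(w[:,1])];d=e[2:].mean(0)-e[:2].mean(0);print(np.linalg.norm(d),np.degrees(np.arctan2(-d[0],d[1])))
E
```

```text
((283.9701232910156, 182.73779296875), (136.20077514648438, 59.39824295043945), 89.02897644042969)
[[ 0.3795 -0.2419  0.018 ]
 [ 0.4396 -0.2262  0.018 ]
 [ 0.4816 -0.372   0.018 ]
 [ 0.4151 -0.3896  0.018 ]] [ 0.429  -0.3074  0.018 ]
(array([ 0.427 , -0.2952,  0.0738]), [np.float64(0.0017221460177540414), np.float64(0.0017221460177540171)])
0.1517568400929207 14.819487476139491
```

Request:
{"fn": "arm_command", "kwargs": {
  "series": [
    [[0, 0, 0], [1, 1, -40], 91.8],
    [[0, 0, 0], [1, 1, -80], 91.8],
    [[0, 0, 0], [1, 1, -120], 91.8],
    [[0, 0, 0], [1, 1, -160], 91.8],
    [[0, 0, 0], [1, 1, -190], 91.8],
    [[0, 0, 0], [1, 1, -204], 91.8],
    [[0, 0, 0], [1, 1, -209], 91.8],
    [[0, 0, 0], [1, 1, -209], 91.8]
  ]
}}

```text
time_s: 2.12
tool_pos: [0.4292, -0.3089, 0.0071]
tcp_rot: [0.993, 0.12, -0.001, -0.0]
wrist_force: [-0.9, 0.1, -1.1]
finger_gap: 0.0917
```

Request:
{"fn": "arm_command", "kwargs": {
  "series": [
    [[0, 0, 0], [0, 0, 0], 70],
    [[0, 0, 0], [0, 0, 0], 55],
    [[0, 0, 0], [0, 0, 0], 50],
    [[0, 0, 0], [0, 0, 0], 50],
    [[0, 0, 0], [0, 0, 0], 50],
    [[0, 0, 0], [0, 0, 0], 50]
  ],
  "force": 15
}}

```text
time_s: 2.62
tool_pos: [0.4304, -0.309, 0.0084]
tcp_rot: [0.993, 0.121, 0.0, 0.0]
wrist_force: [-1.1, -0.4, 7.2]
finger_gap: 0.0599
```

Request:
{"fn": "arm_command", "kwargs": {
  "series": [
    [[0, 0, 0], [0, 0, 15], 50],
    [[0, 0, -7], [0, 20, 20], 50],
    [[0, 0, -14], [0, 40, 20], 50],
    [[0, 0, -21], [0, 60, 20], 50],
    [[0, 0, -28], [0, 80, 20], 50],
    [[0, 0, -35], [0, 95, 20], 50],
    [[0, 0, -42], [0, 110, 20], 50],
    [[0, 0, -49], [0, 125, 20], 50]
  ]
}}

```text
time_s: 3.28
tool_pos: [0.4303, -0.1828, 0.0279]
tcp_rot: [0.953, -0.304, 0.0, -0.0]
wrist_force: [0.5, 0.8, -1.0]
finger_gap: 0.0601
```

Request:
{"fn": "arm_command", "kwargs": {
  "series": [
    [[0, 0, -6], [0, 6, 0], 50],
    [[0, 0, -10], [0, 12, 0], 50],
    [[0, 0, -10], [0, 12, -8], 50],
    [[0, 0, -10], [0, 12, -14], 50],
    [[0, 0, -10], [0, 12, -18], 50],
    [[0, 0, -10], [0, 12, -18], 50]
  ]
}}

```text
time_s: 3.78
tool_pos: [0.4297, -0.172, 0.0087]
tcp_rot: [0.924, -0.383, -0.001, 0.0]
wrist_force: [-0.5, 0.5, -0.5]
finger_gap: 0.0601
```

```bash
python3 - <<'E'
from h import *
s=read_state(); print(s['time_s'],s['tool_pos'],R.from_quat(s['tcp_rot']).as_matrix().round(3),s['wrist_force'],s['finger_gap'])
save('s1',grab_frame('scene'))
E
```

```text
3.7833 [ 0.42974533 -0.1720351   0.00868664] [[ 0.707 -0.707 -0.001]
 [-0.707 -0.707  0.   ]
 [-0.001  0.001 -1.   ]] [-0.50972214  0.48445618 -0.54710046] 0.060071744578903685
```

View pics/s1.png

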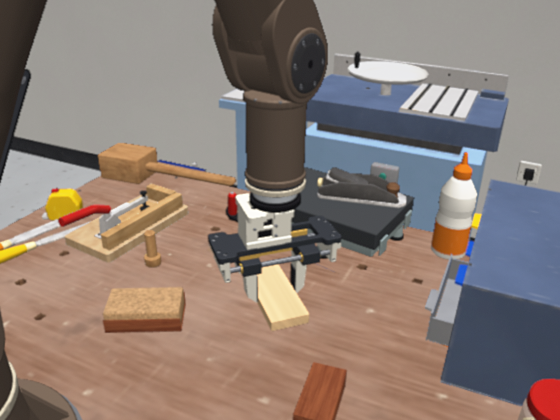

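The scene view shows the packer held diagonally at (280,297), clear of the foot. I'll let go, regrasp near its front end and slide it in along its axis.

Request:
{"fn": "arm_command", "kwargs": {
  "series": [
    [[0, 0, 0], [0, 0, 0], 80],
    [[0, 0, 0], [0, 0, 0], 84],
    [[0, 0, 0], [0, 0, 0], 84],
    [[0, 0, 0], [-22, -22, 0], 84],
    [[0, 0, 0], [-43, -43, 0], 84],
    [[0, 0, 0], [-43, -43, 0], 84]
  ]
}}

```text
time_s: 4.33
tool_pos: [0.3826, -0.2184, 0.0097]
tcp_rot: [0.923, -0.386, -0.001, 0.001]
wrist_force: [-1.0, 0.4, -1.3]
finger_gap: 0.0841
```

```bash
python3 - <<'E'
from h import *
s=read_state(); print(s['time_s'],s['tool_pos'],s['wrist_force'],s['finger_gap'])
save('t2',grab_frame('top'));im=grab_frame('wrist');save('w2',im)
import json;json.dump({k:np.array(s[k]).tolist() for k in s},open('w2.json','w'))
E
```

```text
4.3333 [ 0.38264175 -0.2184017   0.00968807] [-0.96724412  0.39435353 -1.28583044] 0.08413055127867408
```

View pics/w2.png

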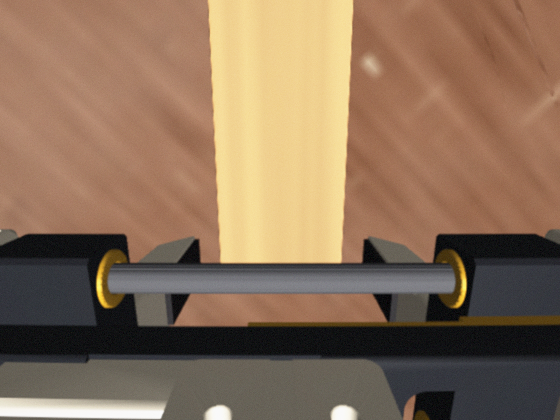

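View pics/t2.png

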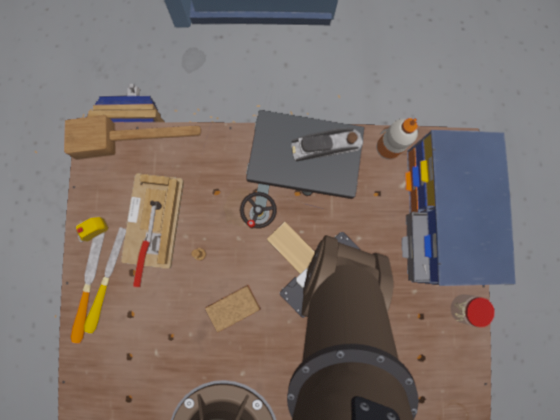

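The wrist view shows the packer centred between the fingers (218–345), and the top view shows it aimed at the foot. I'll close, then slide in.

Request:
{"fn": "arm_command", "kwargs": {
  "series": [
    [[0, 0, 0], [2, 2, 0], 70],
    [[0, 0, 0], [2, 2, 0], 50],
    [[0, 0, 0], [2, 2, 0], 50],
    [[0, 0, 0], [2, 2, 0], 50],
    [[0, 0, 0], [2, 2, 0], 50]
  ],
  "force": 15
}}

```text
time_s: 4.85
tool_pos: [0.3898, -0.2122, 0.0097]
tcp_rot: [0.924, -0.383, 0.0, -0.0]
wrist_force: [0.2, 0.0, 0.3]
finger_gap: 0.0599
```

```bash
python3 - <<'E'
from h import *
s=read_state(); print(s['time_s'],s['tool_pos'],s['wrist_force'],s['finger_gap'])
im=grab_frame('top');save('t3',im)
m=mask(im,(15,60,150),(32,200,255),(262,215,320,280));c=big(m);print(cv2.approxPolyDP(c,4,True).reshape(-1,2).tolist(), cv2.minAreaRect(c))
z=cv2.resize(im[180:290,230:330],None,fx=5,fy=5);save('t3z',z)
E
```

```text
4.85 [ 0.38981294 -0.21217196  0.00973981] [0.20986887 0.00279507 0.31029377] 0.05987154340458568
[[283, 222], [267, 240], [297, 269], [309, 246]] ((290.5000305175781, 245.5000457763672), (43.84061813354492, 25.45584487915039), 45.0)
```

View pics/t3z.png

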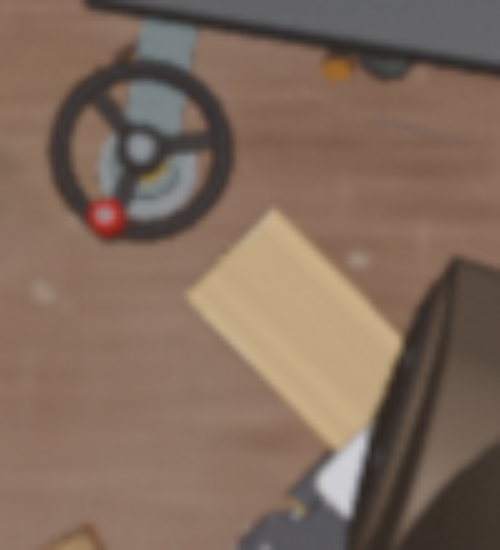

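```bash
python3 - <<'E'
from h import *
w=onplane('top',[(284.8,221.4),(267.2,238.6),(296.5,269.5),(309.8,248.8)],.018).round(4);print(w)
m=(w[0]+w[1])/2;d=(w[0]-w[1])[:2];print(m,np.linalg.norm(d)); l=(w[1]-w[2])[:2];print(np.degrees(np.arctan2(l[1],l[0])),np.degrees(np.arctan2(d[1],d[0])))
ax=np.array([.523,-.080]);u=np.array([.707,.707]);n=np.array([-.707,.707]);r=ax-m[:2];print(r@u,r@n)
E
```

```text
[[ 0.5058 -0.1401  0.018 ]
 [ 0.4643 -0.0985  0.018 ]
 [ 0.392  -0.1684  0.018 ]
 [ 0.4409 -0.1998  0.018 ]]
[ 0.48505 -0.1193   0.018  ] 0.05876061606212109
44.033074428355704 -45.06894795650596
0.054615750000000025 0.0009544499999999743
```

Request:
{"fn": "arm_command", "kwargs": {
  "series": [
    [[0, 0, 0], [8, 8, 0], 50],
    [[0, 0, 0], [16, 16, 0], 50],
    [[0, 0, 0], [22, 22, 0], 50],
    [[0, 0, 0], [27, 27, 0], 50],
    [[0, 0, 0], [32, 32, 0], 50],
    [[0, 0, 0], [36, 36, 0], 50],
    [[0, 0, 0], [40, 40, 0], 50],
    [[0, 0, 0], [40, 40, 0], 50]
  ]
}}

```text
time_s: 5.57
tool_pos: [0.4304, -0.1716, 0.0098]
tcp_rot: [0.924, -0.383, 0.0, -0.0]
wrist_force: [0.7, 0.1, -0.5]
finger_gap: 0.0596
```

Request:
{"fn": "arm_command", "kwargs": {
  "series": [
    [[0, 0, 0], [4, 4, 0], 50],
    [[0, 0, 0], [8, 8, 0], 50],
    [[0, 0, 0], [12, 12, 0], 50],
    [[0, 0, 0], [16, 16, 0], 50],
    [[0, 0, 0], [19, 19, 0], 50],
    [[0, 0, 0], [21, 21, 0], 50],
    [[0, 0, 0], [21, 21, 0], 50],
    [[0, 0, 0], [21, 21, 0], 50]
  ]
}}

```text
time_s: 6.23
tool_pos: [0.451, -0.151, 0.0098]
tcp_rot: [0.924, -0.383, 0.0, -0.0]
wrist_force: [0.4, 0.2, 0.4]
finger_gap: 0.0597
```

```bash
python3 - <<'E'
from h import *
s=read_state(); print(s['time_s'],s['tool_pos'],s['wrist_force'],s['ft_torque'],s['finger_gap'])
im=grab_frame('top');z=cv2.resize(im[180:290,230:330],None,fx=5,fy=5)
im2=grab_frame('scene');z2=cv2.resize(im2[180:290,200:320],None,fx=5,fy=5);save('t4z',z);save('s4z',z2)
E
```

```text
6.2333 [ 0.4509517  -0.15103997  0.00976229] [0.42324654 0.24039698 0.43803334] [ 0.17111995 -0.16972073 -0.04345373] 0.059653346345346206
```

View pics/t4z.png

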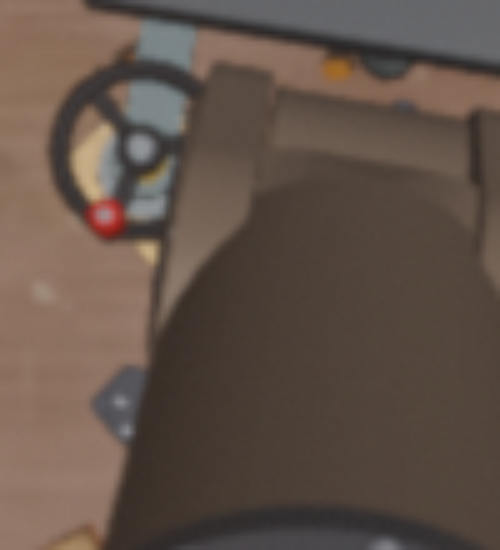

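View pics/s4z.png

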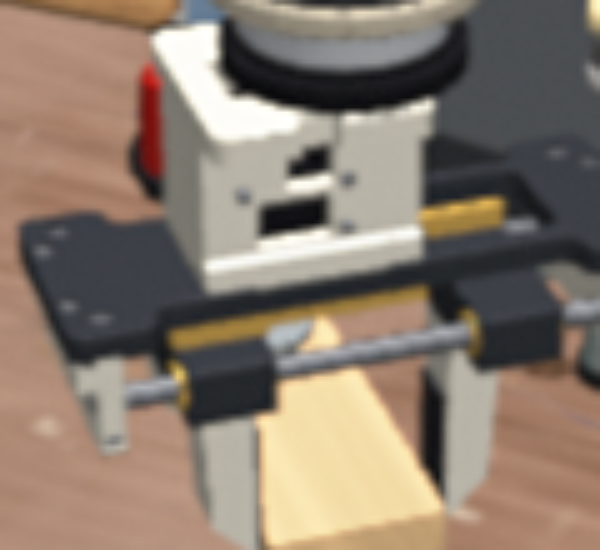

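The packer's end has come out beyond the foot, under the wheel, with no force rise. I'll release, back out and raise.

Request:
{"fn": "arm_command", "kwargs": {
  "series": [
    [[0, 0, 0], [0, 0, 0], 70],
    [[0, 0, 0], [0, 0, 0], 84],
    [[0, 0, 0], [0, 0, 0], 84],
    [[0, 0, 0], [-15, -15, 0], 84],
    [[0, 0, 0], [-40, -40, 0], 84],
    [[0, 0, 0], [-60, -60, 20], 84],
    [[0, 0, 0], [-70, -70, 55], 84],
    [[0, 0, 0], [-70, -70, 90], 84]
  ]
}}

```text
time_s: 7.0
tool_pos: [0.3758, -0.2238, 0.0998]
tcp_rot: [0.923, -0.386, -0.003, 0.001]
wrist_force: [0.6, 0.7, 0.3]
finger_gap: 0.0839
```

Request:
{"fn": "arm_command", "kwargs": {
  "series": [
    [[0, 0, 0], [0, -20, 35], 84],
    [[0, 0, 0], [0, -50, 70], 84],
    [[0, 0, 0], [0, -80, 90], 84],
    [[0, 0, 0], [0, -80, 90], 60],
    [[0, 0, 0], [0, -80, 90], 45]
  ]
}}

```text
time_s: 7.42
tool_pos: [0.3804, -0.304, 0.191]
tcp_rot: [0.923, -0.385, 0.002, 0.001]
wrist_force: [-0.0, 0.1, 0.1]
finger_gap: 0.0751
```

```bash
python3 - <<'E'
from h import *
s=read_state(); print(s['time_s'],s['tool_pos'],s['wrist_force'],s['finger_gap'])
im=grab_frame('top');save('t5',im);z=cv2.resize(im[180:290,230:330],None,fx=5,fy=5)
im2=grab_frame('scene');save('s5',im2);z2=cv2.resize(im2[180:290,200:320],None,fx=5,fy=5);save('t5z',z);save('s5z',z2)
E
```

```text
7.4167 [ 0.38042561 -0.30401665  0.19102781] [-0.00432144  0.12634774  0.13625064] 0.07511899559019876
```

View pics/t5z.png

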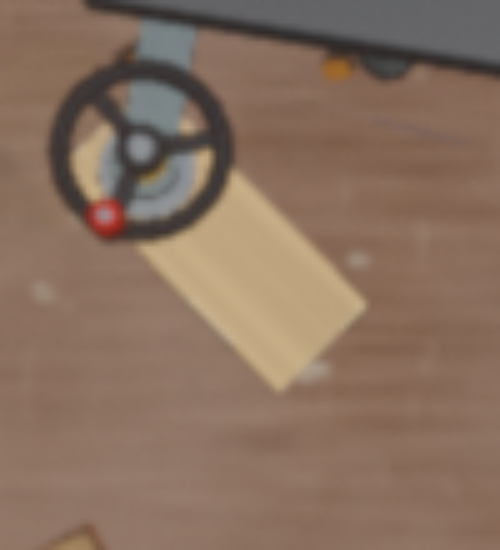

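View pics/s5z.png

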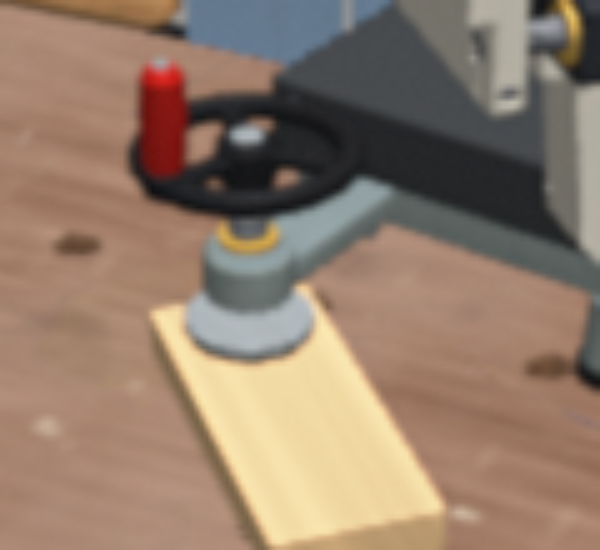

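The packer lies flat under the foot with the disc inside its width. Next I'll move over the grip for a wrist-camera measurement.

Request:
{"fn": "arm_command", "kwargs": {
  "series": [
    [[0, 0, 0], [15, 35, 20], 45],
    [[0, 0, 0], [30, 70, 40], 45],
    [[0, 0, 0], [47, 105, 49], 45],
    [[0, 0, 0], [64, 140, 49], 45],
    [[0, 0, 0], [80, 175, 49], 45],
    [[0, 0, 0], [96, 208, 49], 45],
    [[0, 0, 0], [108, 234, 49], 45],
    [[0, 0, 0], [108, 234, 49], 45]
  ]
}}

```text
time_s: 8.18
tool_pos: [0.4893, -0.0597, 0.2376]
tcp_rot: [0.926, -0.379, -0.001, -0.001]
wrist_force: [0.0, -0.0, 0.0]
finger_gap: 0.0448
```

Request:
{"fn": "arm_command", "kwargs": {
  "series": [
    [[0, 0, 0], [0, 0, 0], 45],
    [[0, 0, 0], [0, 0, 0], 45]
  ]
}}

```text
time_s: 8.35
tool_pos: [0.4872, -0.0674, 0.2376]
tcp_rot: [0.924, -0.383, -0.001, 0.001]
wrist_force: [-0.8, -1.5, 0.6]
finger_gap: 0.0452
```

```bash
python3 - <<'E'
from h import *
import json
s=read_state(); print(s['time_s'],s['tool_pos'],s['wrist_force'],s['finger_gap'])
im=grab_frame('wrist');save('w6',im);json.dump({k:np.array(s[k]).tolist() for k in s},open('w6.json','w'))
f=lambda u,v:(230+u/5-.4,180+v/5-.4)
w=onplane('top',[f(366,304),f(281,392)],.018);m=w.mean(0);d=(w[0]-w[1])[:2];L=np.linalg.norm(d);n=d/L;u=np.array([-n[1],n[0]]);
r=np.array([.523,-.08])-m[:2];print(L,n,r@n,r@u-75e-3 if r@u>0 else -(r@u)-.075)
E
```

```text
8.35 [ 0.48722078 -0.06740201  0.23761805] [-0.78608431 -1.49209176  0.632567  ] 0.0451890373361576
0.05807078196621748 [ 0.72176792 -0.69213516] 0.002552338102625197 0.04254961055858218
```

View pics/w6.png

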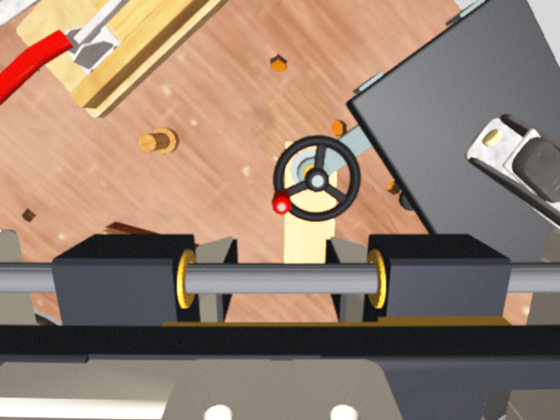

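The wrist view shows the wheel centre at about (317,179) and the grip top at (282,203), with the packer under the foot. I'll work out the axis and grip positions from this view.

```bash
python3 - <<'E'
from h import *
import json; st=json.load(open('w6.json'));np.set_printoptions(precision=4,suppress=True)
im=load('w6');m=mask(im,(0,0,0),(180,255,70),(268,130,366,228));e=cv2.fitEllipse(cv2.convexHull(big(m)));print(e)
m2=cv2.morphologyEx(m,cv2.MORPH_OPEN,np.ones((2,2)))
g=big(mask(im,(0,150,80),(8,255,255),(268,185,300,220)));gc=cv2.minEnclosingCircle(g);print(gc,cv2.boundingRect(g))
z=cv2.resize(im[125:235,260:370],None,fx=5,fy=5);save('w6z',z)
o,v=ray('wrist',[gc[0],e[0]],st)
t=load('t5');gt=big(mask(t,(0,150,80),(8,255,255),(235,195,280,235)));gtc=cv2.minEnclosingCircle(gt);o2,v2=ray('top',[gtc[0],(257.95,209.3)]);
s=load('s5');gs=big(mask(s,(0,150,80),(8,255,255),(222,188,242,220)));x,y,w,h=cv2.boundingRect(gs);print(x,y,w,h)
o3,v3=ray('scene',[(x+w/2,y+1),(x+w/2,y+h/2)])
print('top of grip w+s',tri([(o,v[0]),(o3,v3[0])]),'t+s',tri([(o2,v2[0]),(o3,v3[0])]))
print('grip w@.138',onplane('wrist',[gc[0]],.138,st),'top@.138',onplane('top',[gtc[0]],.138))
print('wheel w@.094',onplane('wrist',[e[0]],.094,st))
o4,v4=ray('scene',[(200+247/5,180+135/5)]);print('hub',tri([(o,v[1]),(o4,v4[0])]),tri([(o2,v2[1]),(o4,v4[0])]))
E
```

```text
((316.59881591796875, 178.0001220703125), (84.09640502929688, 86.1951904296875), 61.10173416137695)
((281.0, 201.8958282470703), 12.268381118774414) (272, 190, 20, 25)
228 193 10 22
top of grip w+s (array([ 0.4903, -0.0662,  0.1346]), [np.float64(0.0027819259383378247), np.float64(0.002781925938337785)]) t+s (array([ 0.4889, -0.0679,  0.1358]), [np.float64(0.0020295422787467107), np.float64(0.00202954227874679)])
grip w@.138 [[ 0.4894 -0.0633  0.138 ]] top@.138 [[ 0.4877 -0.0662  0.138 ]]
wheel w@.094 [[ 0.5215 -0.0779  0.094 ]]
hub (array([ 0.523 , -0.0791,  0.098 ]), [np.float64(0.002366381308450305), np.float64(0.002366381308450317)]) (array([ 0.5237, -0.08  ,  0.0982]), [np.float64(0.001236776417262943), np.float64(0.001236776417262849)])
```

View pics/w6z.png

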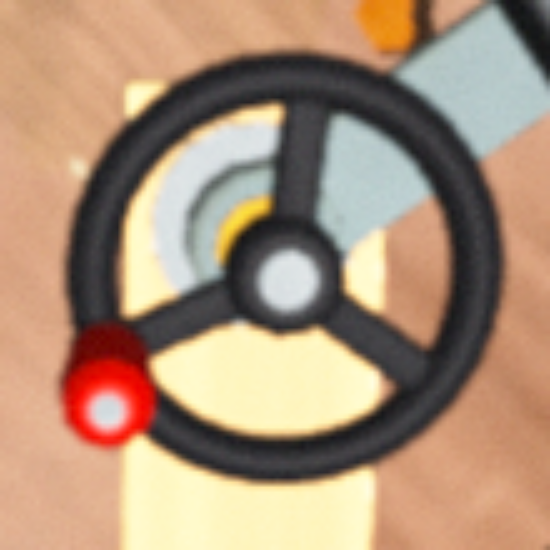

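```bash
python3 - <<'E'
from h import *
import json; st=json.load(open('w6.json'));np.set_printoptions(precision=4,suppress=True)
a=onplane('wrist',[(281.1,206.0)],.138,st);b=onplane('wrist',[(317.3,180.6)],.099,st);print(a,b,a-b,np.linalg.norm((a-b)[0,:2]))
print(onplane('top',[(230+105/5-.4,180+214/5-.4)],.138),onplane('top',[(230+142/5-.4,180+147/5-.4)],.099))
s=read_state();print(s['tool_pos'])
E
```

```text
[[ 0.487  -0.0657  0.138 ]] [[ 0.5205 -0.0791  0.099 ]] [[-0.0335  0.0134  0.039 ]] 0.03607141341564688
[[ 0.4899 -0.0658  0.138 ]] [[ 0.5237 -0.079   0.099 ]]
[ 0.4872 -0.0682  0.2378]
```

Grip minus axis is (-33.5, +13.4) mm, r = 36.05 mm at azimuth 158°, which matches the given 36 mm. I'll descend over the grip.

Request:
{"fn": "arm_command", "kwargs": {
  "series": [
    [[0, 0, 0], [1, 2, -35], 45],
    [[0, 0, 0], [1, 2, -70], 45],
    [[0, 0, 0], [1, 2, -95], 45],
    [[0, 0, 0], [1, 2, -115], 45],
    [[0, 0, 0], [1, 2, -125], 45],
    [[0, 0, 0], [1, 2, -131], 45],
    [[0, 0, 0], [1, 2, -131], 45],
    [[0, 0, 0], [1, 2, -131], 45]
  ]
}}

```text
time_s: 9.07
tool_pos: [0.4897, -0.0661, 0.1084]
tcp_rot: [0.923, -0.384, 0.0, -0.0]
wrist_force: [-0.2, 0.2, 0.2]
finger_gap: 0.0453
```

```bash
python3 - <<'E'
from h import *
import json
s=read_state(); print(s['time_s'],s['tool_pos'],s['wrist_force'],s['finger_gap'])
im=grab_frame('wrist');save('w7',im);z=cv2.resize(im[80:300,180:400],None,fx=2.7,fy=2.7);save('w7z',z)
im=grab_frame('scene');save('s7z',cv2.resize(im[150:270,180:320],None,fx=5,fy=5))
E
```

```text
9.0667 [ 0.48966075 -0.06609422  0.10842444] [-0.18526773  0.16712692  0.23909616] 0.045337261486968386
```

View pics/w7z.png

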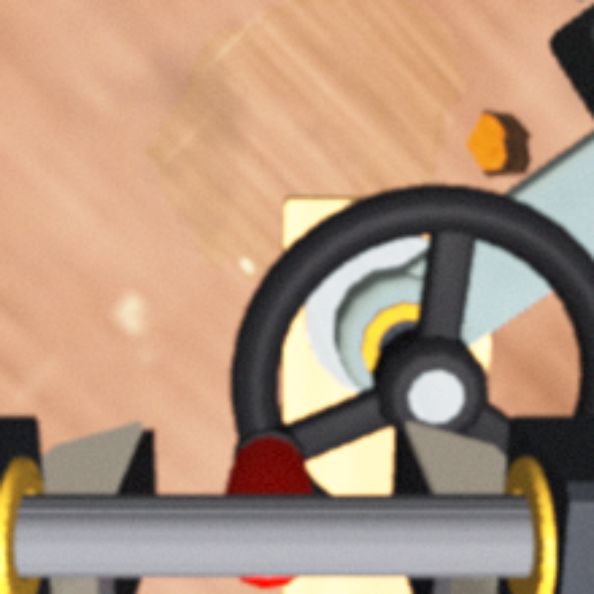

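View pics/s7z.png

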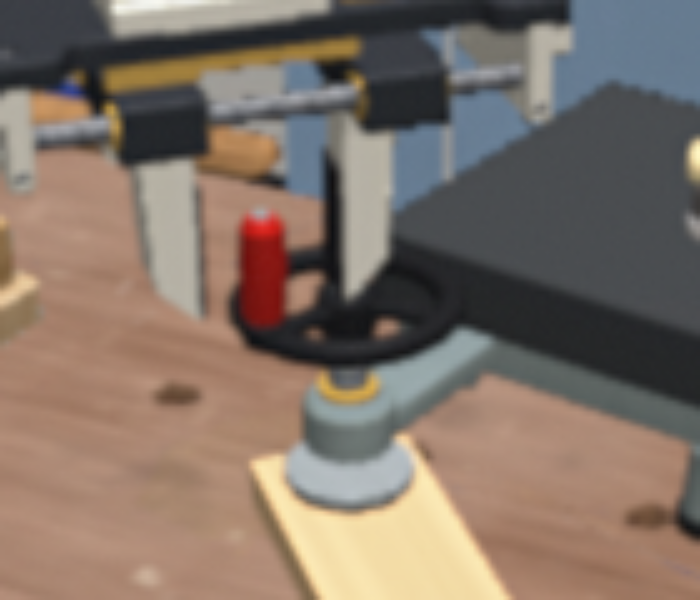

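The grip stands between the fingers in both views. I'll close gently.

Request:
{"fn": "arm_command", "kwargs": {
  "series": [
    [[0, 0, 0], [0, 0, 0], 30],
    [[0, 0, 0], [0, 0, 0], 20],
    [[0, 0, 0], [0, 0, 0], 12],
    [[0, 0, 0], [0, 0, 0], 12],
    [[0, 0, 0], [0, 0, 0], 12],
    [[0, 0, 0], [0, 0, 0], 12]
  ],
  "force": 10
}}

```text
time_s: 9.67
tool_pos: [0.4892, -0.0655, 0.1078]
tcp_rot: [0.924, -0.383, -0.0, -0.0]
wrist_force: [-1.1, 0.6, 1.1]
finger_gap: 0.0157
```

Request:
{"fn": "arm_command", "kwargs": {
  "series": [
    [[0, 0, 0], [0, 0, 0], 12],
    [[0, 0, 0], [0, 0, 0], 12],
    [[0, 0, 0], [0, 0, 0], 12]
  ]
}}

```text
time_s: 9.92
tool_pos: [0.4892, -0.0656, 0.1078]
tcp_rot: [0.924, -0.383, -0.0, -0.0]
wrist_force: [-1.5, 1.3, 2.6]
finger_gap: 0.0153
```

```bash
python3 - <<'E'
from h import *
im=grab_frame('scene');save('s8z',cv2.resize(im[150:270,180:320],None,fx=5,fy=5))
E
```

```text
(no output)
```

View pics/s8z.png

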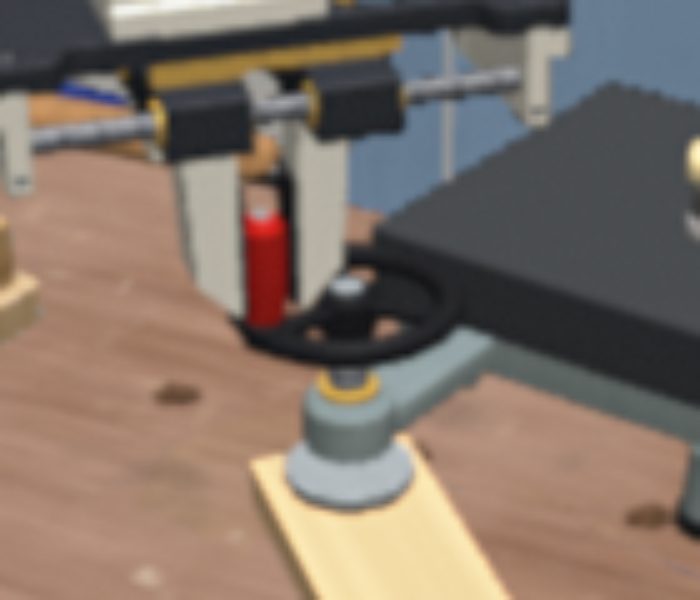

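```bash
cat >> h.py <<'E'
R0=36.0; PH0=np.radians(158.3); AX=None
def off(a): # commanded offset (mm) after a rad clockwise
    return np.array([R0*(np.cos(PH0-a)-np.cos(PH0)),R0*(np.sin(PH0-a)-np.sin(PH0)),-5*a/(2*np.pi)])
def table(a0,steps):
    for a in steps: print(round(a,3),np.round(off(a)-off(a0),1).tolist())
def rest(n=6):
    F=[];P=[]
    for i in range(n):
        s=read_state();F.append(s['wrist_force']);P.append(s['tool_pos']);grab_frame('top')
    return np.mean(F,0),np.mean(P,0),np.std(F,0)
def report(a,n=6):
    F,P,sd=rest(n);ph=PH0-a
    t=np.array([np.sin(ph),-np.cos(ph)]);r=np.array([np.cos(ph),np.sin(ph)])
    print('t',read_state()['time_s'],'F',F.round(2),'sd',sd.round(2),'P',P.round(4),'resist(tang)',round(-F[:2]@t,2),'radial',round(F[:2]@r,2))
    return P
E
python3 - <<'E'
from h import *
table(0,np.arange(.1,.85,.1)); print(); table(.8,np.arange(.9,1.65,.1)); report(0)
E
```

```text
0.1 [1.5, 3.3, -0.1]
0.2 [3.3, 6.4, -0.2]
0.3 [5.4, 9.3, -0.2]
0.4 [7.8, 12.0, -0.3]
0.5 [10.5, 14.4, -0.4]
0.6 [13.4, 16.6, -0.5]
0.7 [16.4, 18.4, -0.6]
0.8 [19.7, 20.0, -0.6]

0.9 [3.4, 1.2, -0.1]
1.0 [6.9, 2.1, -0.2]
1.1 [10.4, 2.6, -0.2]
1.2 [14.0, 2.7, -0.3]
1.3 [17.6, 2.5, -0.4]
1.4 [21.2, 2.0, -0.5]
1.5 [24.7, 1.0, -0.6]
1.6 [28.0, -0.2, -0.6]
t 10.2667 F [-1.95  1.62  3.73] sd [0.3  0.67 0.53] P [ 0.4892 -0.0656  0.1078] resist(tang) -0.78 radial 2.41
```

Request:
{"fn": "arm_command", "kwargs": {
  "series": [
    [[0, 0, 0], [0, 0, 1.5], 12],
    [[0, 0, 0], [1.5, 3.3, 1.4], 12],
    [[0, 0, 0], [3.3, 6.4, 1.3], 12],
    [[0, 0, 0], [5.4, 9.3, 1.3], 12],
    [[0, 0, 0], [5.4, 9.3, 1.3], 12],
    [[0, 0, 0], [5.4, 9.3, 1.3], 12]
  ]
}}

```text
time_s: 10.77
tool_pos: [0.4947, -0.0562, 0.1085]
tcp_rot: [0.924, -0.383, -0.0, 0.0]
wrist_force: [2.8, -1.5, -14.8]
finger_gap: 0.0155
```

```bash
python3 - <<'E'
from h import *
report(.3,4); s=read_state();print(s['finger_gap']); table(.3,np.arange(.4,1.15,.1))
im=grab_frame('scene');save('s9z',cv2.resize(im[150:270,180:320],None,fx=5,fy=5))
E
```

```text
t 10.9667 F [  3.41  -1.8  -16.57] sd [0.52 0.28 1.18] P [ 0.4946 -0.0563  0.1086] resist(tang) -0.74 radial -3.78
0.015507515045829015
0.4 [2.4, 2.7, -0.1]
0.5 [5.0, 5.1, -0.2]
0.6 [7.9, 7.3, -0.2]
0.7 [11.0, 9.1, -0.3]
0.8 [14.3, 10.7, -0.4]
0.9 [17.7, 11.9, -0.5]
1.0 [21.1, 12.7, -0.6]
1.1 [24.7, 13.2, -0.6]
```

View pics/s9z.png

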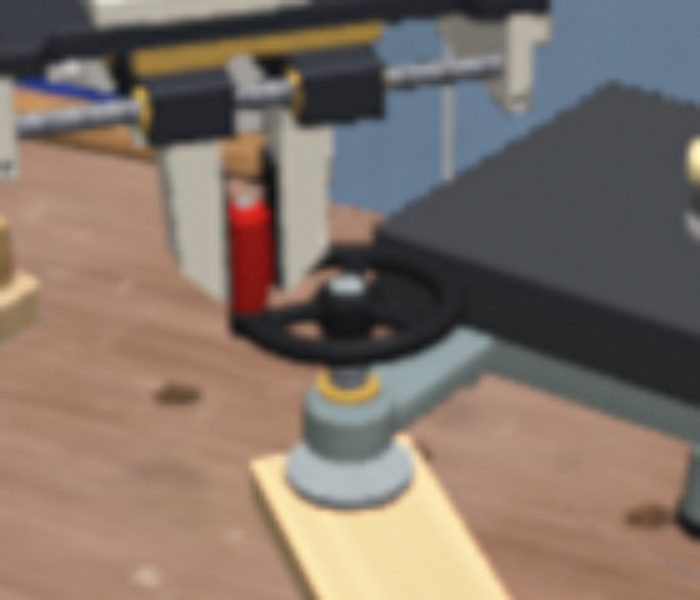

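The arm is stiff and the pads don't slip, so the vertical force must be zeroed. I'll lower by 1.2 mm and loosen the grip to 3 N.

Request:
{"fn": "arm_command", "kwargs": {
  "series": [
    [[0, 0, 0], [0, 0, -0.6], 12],
    [[0, 0, 0], [0, 0, -1.2], 12],
    [[0, 0, 0], [0, 0, -1.2], 12]
  ],
  "force": 3
}}

```text
time_s: 11.27
tool_pos: [0.4949, -0.056, 0.1087]
tcp_rot: [0.924, -0.383, 0.0, -0.0]
wrist_force: [-2.9, 1.3, 0.7]
finger_gap: 0.0158
```

```bash
python3 - <<'E'
from h import *
report(.3,4); s=read_state();print(s['finger_gap'])
E
```

```text
t 11.4667 F [-3.2   1.45  2.58] sd [0.4  0.26 1.24] P [ 0.4949 -0.056   0.1086] resist(tang) 0.88 radial 3.4
0.015907303505215624
```

Request:
{"fn": "arm_command", "kwargs": {
  "series": [
    [[0, 0, 0], [2.4, 2.7, 0], 12],
    [[0, 0, 0], [5.0, 5.1, 0], 12],
    [[0, 0, 0], [7.9, 7.3, -0.1], 12],
    [[0, 0, 0], [11.0, 9.1, -0.1], 12],
    [[0, 0, 0], [14.3, 10.7, -0.2], 12],
    [[0, 0, 0], [14.3, 10.7, -0.2], 12],
    [[0, 0, 0], [14.3, 10.7, -0.2], 12]
  ]
}}

```text
time_s: 12.05
tool_pos: [0.5099, -0.0451, 0.1077]
tcp_rot: [0.924, -0.383, 0.001, -0.0]
wrist_force: [-0.5, 3.8, 3.8]
finger_gap: 0.016
```

```bash
python3 - <<'E'
from h import *
report(.8,4); s=read_state();print(s['finger_gap']);table(.8,np.arange(.9,1.6,.1))
im=grab_frame('scene');save('s10z',cv2.resize(im[150:270,180:320],None,fx=5,fy=5))
E
```

```text
t 12.25 F [-0.5   3.79  3.67] sd [0.25 0.22 0.52] P [ 0.5097 -0.0453  0.1078] resist(tang) -0.99 radial 3.69
0.015711326830151365
0.9 [3.4, 1.2, -0.1]
1.0 [6.9, 2.1, -0.2]
1.1 [10.4, 2.6, -0.2]
1.2 [14.0, 2.7, -0.3]
1.3 [17.6, 2.5, -0.4]
1.4 [21.2, 2.0, -0.5]
1.5 [24.7, 1.0, -0.6]
```

View pics/s10z.png

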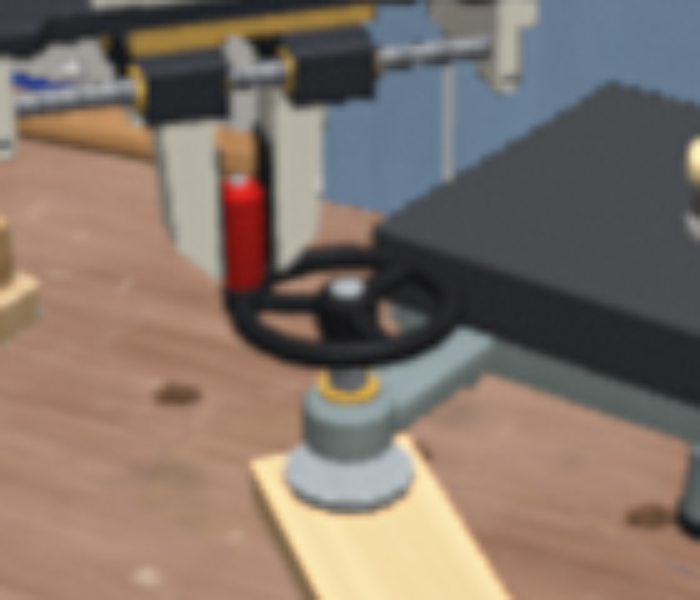

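The grip follows the circle, now at the left of the hub. I'll continue.

Request:
{"fn": "arm_command", "kwargs": {
  "series": [
    [[0, 0, 0], [3.4, 1.3, 0.1], 12],
    [[0, 0, 0], [6.9, 2.3, 0.1], 12],
    [[0, 0, 0], [10.4, 2.8, 0], 12],
    [[0, 0, 0], [14.0, 2.9, 0], 12],
    [[0, 0, 0], [17.6, 2.7, -0.1], 12],
    [[0, 0, 0], [21.2, 2.2, -0.2], 12],
    [[0, 0, 0], [21.2, 2.2, -0.2], 12],
    [[0, 0, 0], [21.2, 2.2, -0.2], 12]
  ]
}}

```text
time_s: 12.97
tool_pos: [0.5308, -0.0439, 0.1073]
tcp_rot: [0.924, -0.384, 0.0, -0.0]
wrist_force: [1.4, 0.4, -0.5]
finger_gap: 0.0156
```

```bash
python3 - <<'E'
from h import *
report(1.4,6); table(1.4,np.arange(1.5,1.9,.1))
E
```

```text
t 13.2667 F [ 1.05  0.36 -0.89] sd [0.42 0.54 0.33] P [ 0.5305 -0.0438  0.1074] resist(tang) -0.95 radial 0.57
1.5 [3.5, -0.9, -0.1]
1.6 [6.8, -2.2, -0.2]
1.7 [10.1, -3.8, -0.2]
1.8 [13.1, -5.7, -0.3]
```

```bash
python3 - <<'E'
from h import *
table(1.4,[1.48,1.56,1.62,1.66,1.68,1.7]);table(1.7,[1.78,1.86,1.92,1.96,1.98,2.0])
E
```

```text
1.48 [2.8, -0.7, -0.1]
1.56 [5.5, -1.6, -0.1]
1.62 [7.5, -2.5, -0.2]
1.66 [8.8, -3.1, -0.2]
1.68 [9.4, -3.4, -0.2]
1.7 [10.1, -3.8, -0.2]
1.78 [2.5, -1.5, -0.1]
1.86 [4.8, -3.2, -0.1]
1.92 [6.4, -4.6, -0.2]
1.96 [7.5, -5.6, -0.2]
1.98 [8.0, -6.1, -0.2]
2.0 [8.5, -6.6, -0.2]
```

Request:
{"fn": "arm_command", "kwargs": {
  "series": [
    [[0, 0, 0], [2.8, -0.7, -0.1], 12],
    [[0, 0, 0], [5.5, -1.6, -0.1], 12],
    [[0, 0, 0], [7.5, -2.5, -0.2], 12],
    [[0, 0, 0], [8.8, -3.1, -0.2], 12],
    [[0, 0, 0], [9.4, -3.4, -0.2], 12],
    [[0, 0, 0], [10.1, -3.8, -0.2], 12],
    [[0, 0, 0], [10.1, -3.8, -0.2], 12]
  ]
}}

```text
time_s: 13.85
tool_pos: [0.5403, -0.0474, 0.1071]
tcp_rot: [0.924, -0.383, -0.0, 0.0]
wrist_force: [-0.6, 0.3, -1.4]
finger_gap: 0.0163
```

```bash
python3 - <<'E'
from h import *
report(1.7,5)
E
```

```text
t 14.1 F [-0.61 -0.09 -1.35] sd [0.34 0.44 0.24] P [ 0.5402 -0.0474  0.1071] resist(tang) 0.49 radial -0.38
```

Request:
{"fn": "arm_command", "kwargs": {
  "series": [
    [[0, 0, 0], [2.5, -1.5, -0.1], 12],
    [[0, 0, 0], [4.8, -3.2, -0.1], 12],
    [[0, 0, 0], [6.4, -4.6, -0.2], 12],
    [[0, 0, 0], [7.5, -5.6, -0.2], 12],
    [[0, 0, 0], [8.0, -6.1, -0.2], 12],
    [[0, 0, 0], [8.5, -6.6, -0.2], 12],
    [[0, 0, 0], [8.5, -6.6, -0.2], 12]
  ]
}}

```text
time_s: 14.68
tool_pos: [0.5488, -0.054, 0.1069]
tcp_rot: [0.924, -0.383, -0.0, 0.0]
wrist_force: [-1.6, -0.7, -2.5]
finger_gap: 0.0158
```

```bash
python3 - <<'E'
from h import *
report(2.0,5); table(2,[2.08,2.16,2.22,2.26,2.28,2.3]);table(2.3,[2.38,2.46,2.52,2.56,2.58,2.6])
im=grab_frame('scene');save('s11z',cv2.resize(im[150:270,180:320],None,fx=5,fy=5))
E
```

```text
t 14.9333 F [-1.4  -0.98 -2.52] sd [0.22 0.25 0.46] P [ 0.5487 -0.054   0.107 ] resist(tang) 0.26 radial -1.69
2.08 [1.9, -2.2, -0.1]
2.16 [3.6, -4.5, -0.1]
2.22 [4.8, -6.3, -0.2]
2.26 [5.5, -7.5, -0.2]
2.28 [5.9, -8.2, -0.2]
2.3 [6.2, -8.8, -0.2]
2.38 [1.2, -2.6, -0.1]
2.46 [2.1, -5.3, -0.1]
2.52 [2.7, -7.4, -0.2]
2.56 [3.0, -8.8, -0.2]
2.58 [3.2, -9.5, -0.2]
2.6 [3.3, -10.2, -0.2]
```

View pics/s11z.png

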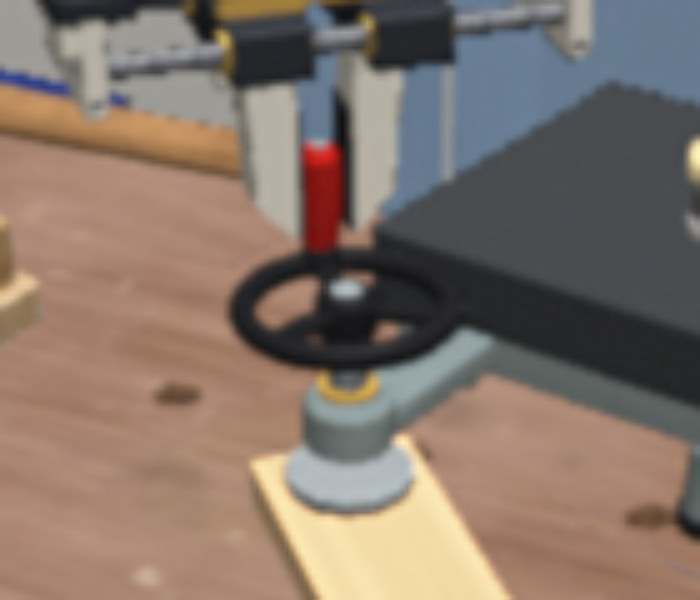

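The motion is smooth, with tangential force at rest about 0.3–0.5 N and no contact yet. I'll carry on in 0.3 rad chunks.

Request:
{"fn": "arm_command", "kwargs": {
  "series": [
    [[0, 0, 0], [1.9, -2.2, -0.2], 12],
    [[0, 0, 0], [3.6, -4.5, -0.3], 12],
    [[0, 0, 0], [4.8, -6.3, -0.3], 12],
    [[0, 0, 0], [5.5, -7.5, -0.4], 12],
    [[0, 0, 0], [5.9, -8.2, -0.4], 12],
    [[0, 0, 0], [6.2, -8.8, -0.4], 12],
    [[0, 0, 0], [6.2, -8.8, -0.4], 12]
  ]
}}

```text
time_s: 15.57
tool_pos: [0.555, -0.0628, 0.1066]
tcp_rot: [0.924, -0.383, 0.0, 0.0]
wrist_force: [-2.8, -0.0, -1.7]
finger_gap: 0.016
```

```bash
python3 - <<'E'
from h import *
report(2.3,5)
E
```

```text
t 15.8167 F [-2.24 -0.38 -1.73] sd [0.7  0.33 0.28] P [ 0.555  -0.0628  0.1066] resist(tang) 0.66 radial -2.18
```

Request:
{"fn": "arm_command", "kwargs": {
  "series": [
    [[0, 0, 0], [1.2, -2.6, -0.1], 12],
    [[0, 0, 0], [2.1, -5.3, -0.1], 12],
    [[0, 0, 0], [2.7, -7.4, -0.2], 12],
    [[0, 0, 0], [3.0, -8.8, -0.2], 12],
    [[0, 0, 0], [3.2, -9.5, -0.2], 12],
    [[0, 0, 0], [3.3, -10.2, -0.2], 12],
    [[0, 0, 0], [3.3, -10.2, -0.2], 12]
  ]
}}

```text
time_s: 16.4
tool_pos: [0.5583, -0.073, 0.1064]
tcp_rot: [0.924, -0.383, -0.0, 0.0]
wrist_force: [-1.7, 0.4, -1.6]
finger_gap: 0.016
```

```bash
python3 - <<'E'
from h import *
report(2.6,5); 
for a in (2.6,2.9,3.2): table(a,[a+.08,a+.16,a+.22,a+.26,a+.28,a+.3])
E
```

```text
t 16.65 F [-2.4   0.12 -1.97] sd [0.51 0.27 0.28] P [ 0.5583 -0.073   0.1064] resist(tang) 0.51 radial -2.35
2.68 [0.4, -2.9, -0.1]
2.76 [0.5, -5.7, -0.1]
2.82 [0.4, -7.9, -0.2]
2.86 [0.3, -9.3, -0.2]
2.88 [0.2, -10.0, -0.2]
2.9 [0.1, -10.8, -0.2]
2.98 [-0.5, -2.8, -0.1]
3.06 [-1.2, -5.6, -0.1]
3.12 [-1.9, -7.7, -0.2]
3.16 [-2.5, -9.0, -0.2]
3.18 [-2.7, -9.7, -0.2]
3.2 [-3.0, -10.3, -0.2]
3.28 [-1.3, -2.6, -0.1]
3.36 [-2.8, -5.0, -0.1]
3.42 [-4.1, -6.8, -0.2]
3.46 [-5.0, -7.9, -0.2]
3.48 [-5.5, -8.4, -0.2]
3.5 [-6.0, -9.0, -0.2]
```

Request:
{"fn": "arm_command", "kwargs": {
  "series": [
    [[0, 0, 0], [0.2, -2.9, -0.2], 12],
    [[0, 0, 0], [0.3, -5.7, -0.2], 12],
    [[0, 0, 0], [0.2, -7.9, -0.3], 12],
    [[0, 0, 0], [0.1, -9.3, -0.3], 12],
    [[0, 0, 0], [0, -10.0, -0.3], 12],
    [[0, 0, 0], [-0.1, -10.8, -0.3], 12],
    [[0, 0, 0], [-0.1, -10.8, -0.3], 12]
  ]
}}

```text
time_s: 17.23
tool_pos: [0.5583, -0.0839, 0.1062]
tcp_rot: [0.924, -0.383, 0.0, -0.0]
wrist_force: [-1.4, 1.6, -1.8]
finger_gap: 0.0159
```

```bash
python3 - <<'E'
from h import *
report(2.9,5)
E
```

```text
t 17.4833 F [-2.04  0.92 -1.63] sd [0.67 0.56 0.61] P [ 0.5583 -0.0838  0.1062] resist(tang) 0.63 radial -2.15
```

Request:
{"fn": "arm_command", "kwargs": {
  "series": [
    [[0, 0, 0], [-0.5, -2.8, -0.1], 12],
    [[0, 0, 0], [-1.2, -5.6, -0.1], 12],
    [[0, 0, 0], [-1.9, -7.7, -0.2], 12],
    [[0, 0, 0], [-2.5, -9.0, -0.2], 12],
    [[0, 0, 0], [-2.7, -9.7, -0.2], 12],
    [[0, 0, 0], [-3.0, -10.3, -0.2], 12],
    [[0, 0, 0], [-3.0, -10.3, -0.2], 12]
  ]
}}

```text
time_s: 18.07
tool_pos: [0.5552, -0.0941, 0.106]
tcp_rot: [0.924, -0.383, 0.0, -0.0]
wrist_force: [-1.2, 1.9, -1.9]
finger_gap: 0.0162
```

```bash
python3 - <<'E'
from h import *
report(3.2,5)
im=grab_frame('scene');save('s12z',cv2.resize(im[150:270,180:320],None,fx=5,fy=5))
E
```

```text
t 18.3167 F [-1.09  1.06 -1.27] sd [0.31 0.74 0.41] P [ 0.5552 -0.0941  0.1059] resist(tang) 0.5 radial -1.44
```

View pics/s12z.png

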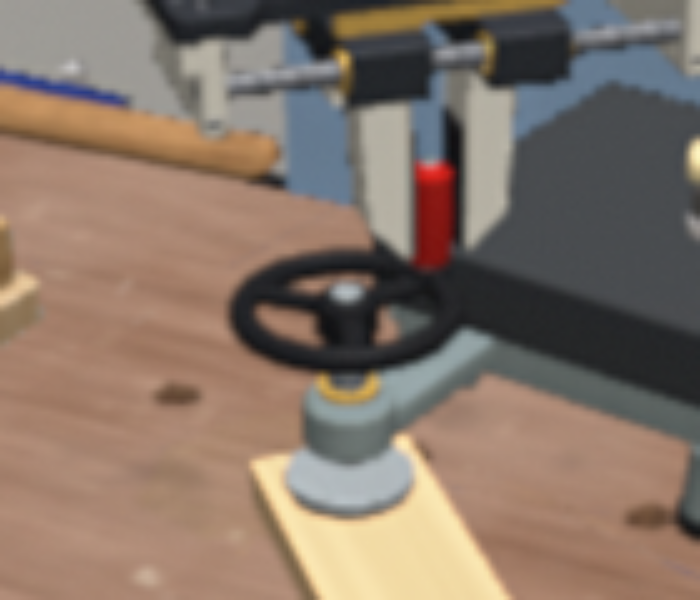

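Half a turn done, about 2.5 mm of sink, still at the baseline of about 0.5 N.

Request:
{"fn": "arm_command", "kwargs": {
  "series": [
    [[0, 0, 0], [-1.3, -2.6, -0.1], 12],
    [[0, 0, 0], [-2.8, -5.0, -0.2], 12],
    [[0, 0, 0], [-4.1, -6.8, -0.2], 12],
    [[0, 0, 0], [-5.0, -7.9, -0.3], 12],
    [[0, 0, 0], [-5.5, -8.4, -0.3], 12],
    [[0, 0, 0], [-6.0, -9.0, -0.3], 12],
    [[0, 0, 0], [-6.0, -9.0, -0.3], 12]
  ]
}}

```text
time_s: 18.95
tool_pos: [0.5492, -0.1031, 0.1057]
tcp_rot: [0.924, -0.383, 0.0, 0.0]
wrist_force: [-0.1, 2.1, -0.4]
finger_gap: 0.0161
```

```bash
python3 - <<'E'
from h import *
report(3.5,5)
for a in (3.5,3.8,4.1,4.4): table(a,[a+.08,a+.16,a+.22,a+.26,a+.28,a+.3])
E
```

```text
t 19.2 F [-0.7   1.74 -1.05] sd [0.37 0.47 0.68] P [ 0.5492 -0.1031  0.1057] resist(tang) 0.82 radial -1.68
3.58 [-2.0, -2.1, -0.1]
3.66 [-4.2, -3.9, -0.1]
3.72 [-5.9, -5.2, -0.2]
3.76 [-7.1, -6.0, -0.2]
3.78 [-7.7, -6.4, -0.2]
3.8 [-8.3, -6.8, -0.2]
3.88 [-2.5, -1.4, -0.1]
3.96 [-5.2, -2.5, -0.1]
4.02 [-7.2, -3.2, -0.2]
4.06 [-8.6, -3.7, -0.2]
4.08 [-9.3, -3.9, -0.2]
4.1 [-10.0, -4.0, -0.2]
4.18 [-2.8, -0.6, -0.1]
4.26 [-5.7, -0.9, -0.1]
4.32 [-7.8, -1.0, -0.2]
4.36 [-9.3, -1.0, -0.2]
4.38 [-10.0, -0.9, -0.2]
4.4 [-10.7, -0.9, -0.2]
4.48 [-2.9, 0.3, -0.1]
4.56 [-5.7, 0.8, -0.1]
4.62 [-7.8, 1.4, -0.2]
4.66 [-9.2, 1.8, -0.2]
4.68 [-9.8, 2.1, -0.2]
4.7 [-10.5, 2.3, -0.2]
```

Request:
{"fn": "arm_command", "kwargs": {
  "series": [
    [[0, 0, 0], [-2.0, -2.1, -0.1], 12],
    [[0, 0, 0], [-4.2, -3.9, -0.1], 12],
    [[0, 0, 0], [-5.9, -5.2, -0.2], 12],
    [[0, 0, 0], [-7.1, -6.0, -0.2], 12],
    [[0, 0, 0], [-7.7, -6.4, -0.2], 12],
    [[0, 0, 0], [-8.3, -6.8, -0.3], 12],
    [[0, 0, 0], [-8.3, -6.8, -0.3], 12]
  ]
}}

```text
time_s: 19.78
tool_pos: [0.5409, -0.1099, 0.1054]
tcp_rot: [0.924, -0.383, 0.0, -0.0]
wrist_force: [-0.7, 1.8, -1.1]
finger_gap: 0.0156
```

```bash
python3 - <<'E'
from h import *
report(3.8,5)
E
```

```text
t 20.0333 F [-0.47  1.63 -0.33] sd [0.48 0.33 0.39] P [ 0.5409 -0.1099  0.1054] resist(tang) 0.42 radial -1.64
```

Request:
{"fn": "arm_command", "kwargs": {
  "series": [
    [[0, 0, 0], [-2.5, -1.3, -0.1], 12],
    [[0, 0, 0], [-5.2, -2.3, -0.1], 12],
    [[0, 0, 0], [-7.2, -3.0, -0.2], 12],
    [[0, 0, 0], [-8.6, -3.5, -0.2], 12],
    [[0, 0, 0], [-9.3, -3.7, -0.2], 12],
    [[0, 0, 0], [-10.0, -3.8, -0.3], 12],
    [[0, 0, 0], [-10.0, -3.8, -0.3], 12]
  ]
}}

```text
time_s: 20.62
tool_pos: [0.5309, -0.1138, 0.1052]
tcp_rot: [0.924, -0.383, 0.0, 0.0]
wrist_force: [1.1, 1.4, -0.5]
finger_gap: 0.0159
```

```bash
python3 - <<'E'
from h import *
report(4.1,5)
E
```

```text
t 20.8667 F [0.35 0.49 0.66] sd [0.56 0.61 0.72] P [ 0.531  -0.1138  0.1051] resist(tang) 0.45 radial -0.39
```

Request:
{"fn": "arm_command", "kwargs": {
  "series": [
    [[0, 0, 0], [-2.8, -0.6, -0.1], 12],
    [[0, 0, 0], [-5.7, -0.9, -0.1], 12],
    [[0, 0, 0], [-7.8, -1.0, -0.2], 12],
    [[0, 0, 0], [-9.3, -1.0, -0.2], 12],
    [[0, 0, 0], [-10.0, -0.9, -0.2], 12],
    [[0, 0, 0], [-10.7, -0.9, -0.2], 12],
    [[0, 0, 0], [-10.7, -0.9, -0.2], 12]
  ]
}}

```text
time_s: 21.45
tool_pos: [0.52, -0.1147, 0.1049]
tcp_rot: [0.924, -0.383, 0.0, 0.0]
wrist_force: [-0.1, -0.9, 1.4]
finger_gap: 0.0158
```

```bash
python3 - <<'E'
from h import *
report(4.4,5)
E
```

```text
t 21.7 F [ 0.34 -0.65  2.5 ] sd [0.44 0.62 0.66] P [ 0.5201 -0.1146  0.1049] resist(tang) 0.39 radial 0.63
```

Request:
{"fn": "arm_command", "kwargs": {
  "series": [
    [[0, 0, 0], [-2.9, 0.3, -0.1], 12],
    [[0, 0, 0], [-5.7, 0.8, -0.1], 12],
    [[0, 0, 0], [-7.8, 1.4, -0.2], 12],
    [[0, 0, 0], [-9.2, 1.8, -0.2], 12],
    [[0, 0, 0], [-9.8, 2.1, -0.2], 12],
    [[0, 0, 0], [-10.5, 2.3, -0.2], 12],
    [[0, 0, 0], [-10.5, 2.3, -0.2], 12]
  ]
}}

```text
time_s: 22.28
tool_pos: [0.5095, -0.1122, 0.1046]
tcp_rot: [0.924, -0.383, -0.0, 0.0]
wrist_force: [-0.1, -1.5, 2.2]
finger_gap: 0.0159
```

```bash
python3 - <<'E'
from h import *
report(4.7,5)
for a in (4.7,5.0,5.3,5.6,5.9): table(a,[a+.08,a+.16,a+.22,a+.26,a+.28,a+.3])
im=grab_frame('scene');save('s13z',cv2.resize(im[150:270,180:320],None,fx=5,fy=5))
E
```

```text
t 22.5333 F [ 0.12 -1.08  2.5 ] sd [0.22 0.35 0.34] P [ 0.5095 -0.1122  0.1046] resist(tang) 0.5 radial 0.96
4.78 [-2.6, 1.1, -0.1]
4.86 [-5.2, 2.5, -0.1]
4.92 [-7.0, 3.6, -0.2]
4.96 [-8.2, 4.4, -0.2]
4.98 [-8.8, 4.9, -0.2]
5.0 [-9.4, 5.3, -0.2]
5.08 [-2.2, 1.9, -0.1]
5.16 [-4.2, 3.9, -0.1]
5.22 [-5.6, 5.5, -0.2]
5.26 [-6.5, 6.7, -0.2]
5.28 [-7.0, 7.3, -0.2]
5.3 [-7.4, 7.8, -0.2]
5.38 [-1.5, 2.4, -0.1]
5.46 [-2.9, 5.0, -0.1]
5.52 [-3.8, 7.0, -0.2]
5.56 [-4.3, 8.3, -0.2]
5.58 [-4.5, 9.0, -0.2]
5.6 [-4.7, 9.7, -0.2]
5.68 [-0.8, 2.8, -0.1]
5.76 [-1.3, 5.6, -0.1]
5.82 [-1.5, 7.8, -0.2]
5.86 [-1.6, 9.2, -0.2]
5.88 [-1.6, 9.9, -0.2]
5.9 [-1.7, 10.6, -0.2]
5.98 [0.1, 2.9, -0.1]
6.06 [0.4, 5.7, -0.1]
6.12 [0.8, 7.9, -0.2]
6.16 [1.2, 9.3, -0.2]
6.18 [1.4, 10.0, -0.2]
6.2 [1.6, 10.6, -0.2]
```

View pics/s13z.png

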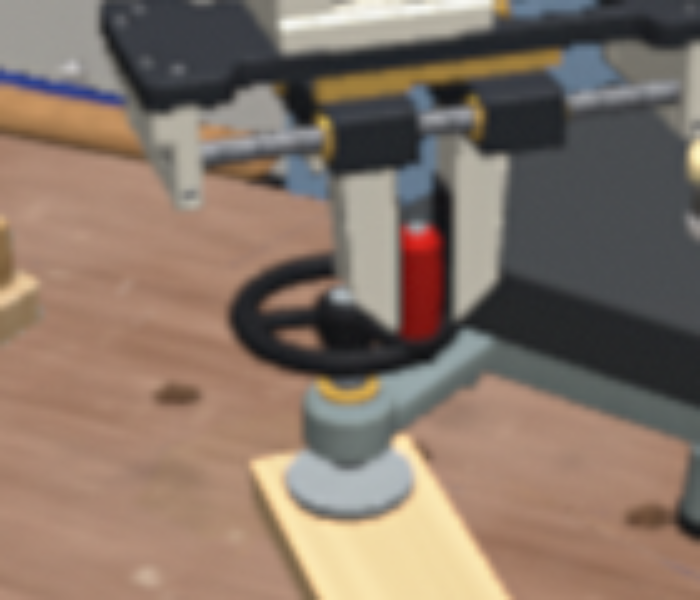

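Still no contact at 4.7 rad, 3.7 mm of sink. I'll continue, trimming z by about +0.1.

Request:
{"fn": "arm_command", "kwargs": {
  "series": [
    [[0, 0, 0], [-2.6, 1.1, 0], 12],
    [[0, 0, 0], [-5.2, 2.5, 0], 12],
    [[0, 0, 0], [-7.0, 3.5, -0.1], 12],
    [[0, 0, 0], [-8.2, 4.3, -0.1], 12],
    [[0, 0, 0], [-8.8, 4.8, -0.1], 12],
    [[0, 0, 0], [-9.4, 5.2, -0.1], 12],
    [[0, 0, 0], [-9.4, 5.2, -0.1], 12]
  ]
}}

```text
time_s: 23.17
tool_pos: [0.5001, -0.1068, 0.1045]
tcp_rot: [0.924, -0.383, -0.0, 0.0]
wrist_force: [0.2, -0.2, 0.7]
finger_gap: 0.0158
```

```bash
python3 - <<'E'
from h import *
report(5.0,5)
E
```

```text
t 23.4167 F [-0.42 -0.84  0.96] sd [0.75 0.3  0.22] P [ 0.5001 -0.1069  0.1045] resist(tang) 0.19 radial 0.92
```

Request:
{"fn": "arm_command", "kwargs": {
  "series": [
    [[0, 0, 0], [-2.2, 1.9, -0.1], 12],
    [[0, 0, 0], [-4.2, 3.9, -0.1], 12],
    [[0, 0, 0], [-5.6, 5.5, -0.2], 12],
    [[0, 0, 0], [-6.5, 6.7, -0.2], 12],
    [[0, 0, 0], [-7.0, 7.3, -0.2], 12],
    [[0, 0, 0], [-7.4, 7.8, -0.2], 12],
    [[0, 0, 0], [-7.4, 7.8, -0.2], 12]
  ]
}}

```text
time_s: 24.0
tool_pos: [0.4929, -0.0992, 0.1044]
tcp_rot: [0.924, -0.383, 0.0, 0.0]
wrist_force: [-0.3, -2.7, 1.0]
finger_gap: 0.016
```

```bash
python3 - <<'E'
from h import *
report(5.3,5)
E
```

```text
t 24.25 F [ 0.35 -2.58  2.31] sd [0.5  0.49 0.69] P [ 0.493  -0.0992  0.1044] resist(tang) 2.32 radial 1.18
```

Tangential force at rest jumped from about 0.4 to 2.3 N, so the sole has probably met the packer. I'll take a longer reading.

```bash
python3 - <<'E'
from h import *
report(5.3,20)
table(5.3,[5.33,5.36,5.4])
E
```

```text
t 25.25 F [ 0.25 -2.93  3.55] sd [0.46 0.45 0.62] P [ 0.4929 -0.0992  0.1044] resist(tang) 2.56 radial 1.46
5.33 [-0.6, 0.9, -0.0]
5.36 [-1.2, 1.8, -0.0]
5.4 [-1.9, 3.1, -0.1]
```

Request:
{"fn": "arm_command", "kwargs": {
  "series": [
    [[0, 0, 0], [-0.3, 0.5, 0.1], 12],
    [[0, 0, 0], [-0.6, 0.9, 0.2], 12],
    [[0, 0, 0], [-0.9, 1.4, 0.2], 12],
    [[0, 0, 0], [-1.2, 1.8, 0.2], 12],
    [[0, 0, 0], [-1.2, 1.8, 0.2], 12],
    [[0, 0, 0], [-1.2, 1.8, 0.2], 12]
  ]
}}

```text
time_s: 25.75
tool_pos: [0.4916, -0.0972, 0.1044]
tcp_rot: [0.924, -0.383, -0.0, -0.0]
wrist_force: [1.4, -2.7, 0.8]
finger_gap: 0.0154
```

```bash
python3 - <<'E'
from h import *
report(5.36,16)
im=grab_frame('scene');save('s14z',cv2.resize(im[150:270,180:320],None,fx=5,fy=5))
E
```

```text
t 26.55 F [ 1.28 -2.13 -0.33] sd [0.58 0.49 1.  ] P [ 0.4916 -0.0973  0.1045] resist(tang) 2.49 radial 0.01
```

View pics/s14z.png

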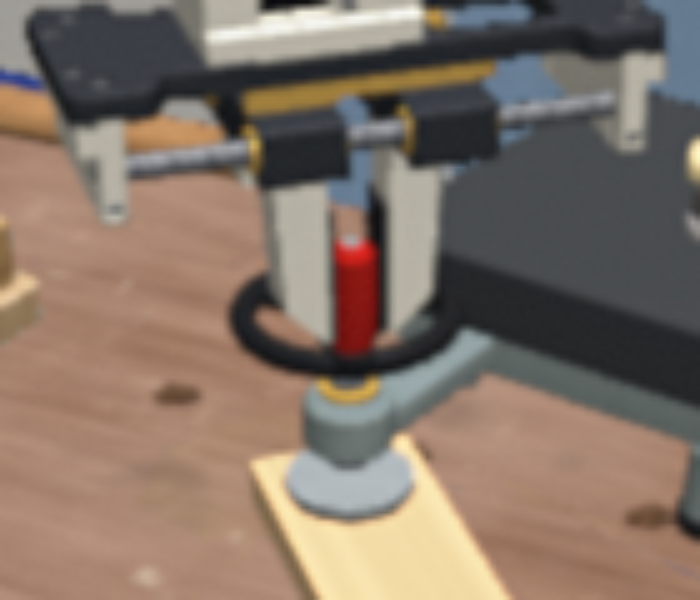

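Contact is confirmed. Tangential force holds at 2.5 N with vertical load near zero. By both angle (≤0.36 rad) and force rise, that puts about 7–11 N under the sole. I'll release and retreat.

Request:
{"fn": "arm_command", "kwargs": {
  "series": [
    [[0, 0, 0], [0, 0, 0], 25],
    [[0, 0, 0], [0, 0, 0], 45],
    [[0, 0, 0], [0, 0, 0], 45],
    [[0, 0, 0], [0, 0, 15], 45],
    [[0, 0, 0], [0, 0, 40], 45],
    [[0, 0, 0], [0, 0, 75], 45],
    [[0, 0, 0], [0, 0, 110], 45],
    [[0, 0, 0], [0, 0, 110], 45]
  ]
}}

```text
time_s: 27.27
tool_pos: [0.4949, -0.0973, 0.2208]
tcp_rot: [0.924, -0.383, 0.004, -0.001]
wrist_force: [0.6, 0.6, 0.1]
finger_gap: 0.045
```

Request:
{"fn": "arm_command", "kwargs": {
  "series": [
    [[0, 0, 0], [-15, -35, 10], 45],
    [[0, 0, 0], [-30, -70, 10], 45],
    [[0, 0, 0], [-50, -105, 10], 45],
    [[0, 0, 0], [-70, -140, 10], 45],
    [[0, 0, 0], [-85, -175, 10], 45],
    [[0, 0, 0], [-90, -200, 10], 45],
    [[0, 0, 0], [-90, -200, 10], 45],
    [[0, 0, 0], [-90, -200, 10], 45]
  ]
}}

```text
time_s: 27.93
tool_pos: [0.401, -0.2984, 0.2244]
tcp_rot: [0.923, -0.385, -0.0, -0.0]
wrist_force: [1.0, -0.2, 0.0]
finger_gap: 0.045
```

```bash
python3 - <<'E'
from h import *
s=read_state();print(s['time_s'],s['tool_pos'],s['wrist_force'])
im=grab_frame('scene');save('s15',im);save('s15z',cv2.resize(im[150:270,180:320],None,fx=5,fy=5))
t=grab_frame('top');save('t15',t);z=cv2.resize(t[180:290,230:330],None,fx=5,fy=5);save('t15z',z)
t0=load('top0')
for n,(x0,y0,x1,y1) in dict(plate=(244,108,372,200),plane=(288,125,365,162),dog=(188,244,212,266)).items():
    r=cv2.matchTemplate(cv2.cvtColor(t[y0-6:y1+6,x0-6:x1+6],cv2.COLOR_RGB2GRAY),cv2.cvtColor(t0[y0:y1,x0:x1],cv2.COLOR_RGB2GRAY),cv2.TM_CCOEFF_NORMED);l=cv2.minMaxLoc(r);print(n,l[1],l[3][0]-6,l[3][1]-6)
E
```

```text
27.9333 [ 0.40097748 -0.29844545  0.22438258] [ 1.04465594 -0.2075548   0.00766495]
plate 0.9951788187026978 0 0
plane 0.9993214011192322 0 0
dog 0.9878877997398376 0 0
```

View pics/t15z.png

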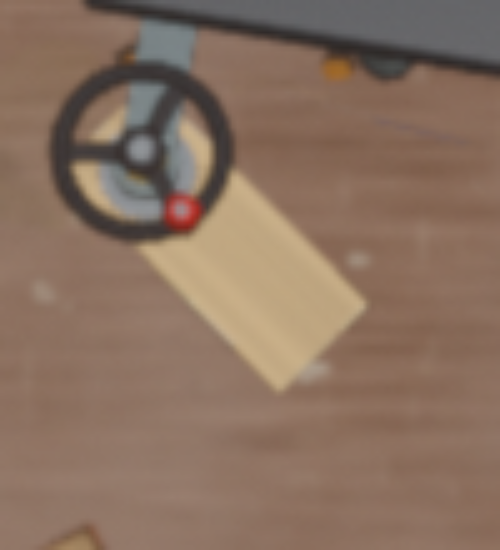

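View pics/s15z.png

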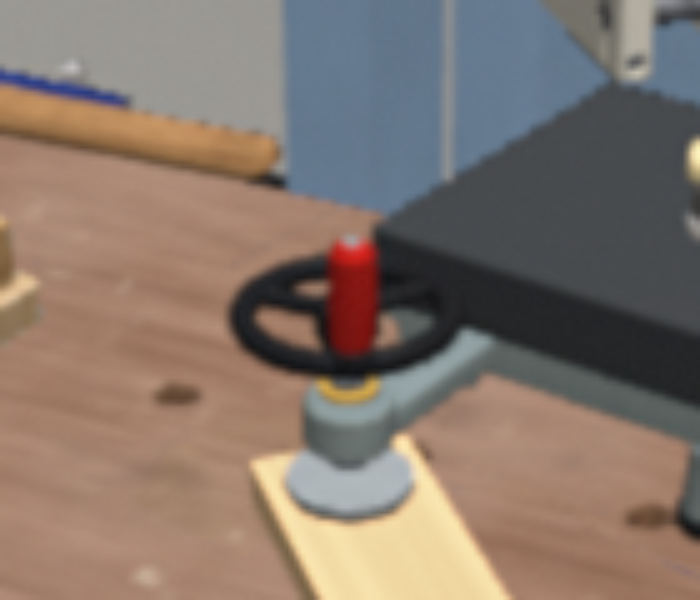

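```bash
python3 - <<'E'
from h import *
a=onplane('top',[(230+181.5/5-.4,180+210/5-.4)],.134)[0];b=onplane('top',[(230+143/5-.4,180+149/5-.4)],.095)[0];d=a-b
print(a,b,np.linalg.norm(d[:2]),np.degrees(np.arctan2(d[1],d[0])),'expected',158.3-np.degrees(5.36))
arm.finish_job()
E
```

```text
[ 0.49227563 -0.09745141  0.134     ] [ 0.52333474 -0.07932427  0.095     ] 0.03596194909741654 -149.73073732411524 expected -148.80537819012125
the job is handed in; nothing more can be done
```

The packer is flat under the foot and let go, and I wound the foot down until it nips it lightly. The job was handed in at about 28 s of the 72 s allowed; the interface gives no verdict.

- **Packer:** I gripped it at its middle, turned it to 45° and regrasped its front end. Then I slid it flat on the bench under the foot and released it. The foot axis measured about 2.5 mm off the packer's long centre line and about 43 mm from its middle. The whole 45 mm sole is therefore on the 60 mm strip.
- **Winding:** I turned the grip clockwise 5.36 rad, about 4.3 mm of sink. The last picture puts the grip at azimuth -149.7°, against -148.8° expected.
- **Nip:** the at-rest force at the grip stayed at 0.2–0.8 N through most of the winding. It jumped to 2.3 N between 5.0 and 5.3 rad and stayed at 2.3–2.6 N. That puts an estimated 7–11 N under the sole, worked out from force and angle, not measured directly. In the last 0.06 rad step it did not rise further; I had also taken about 4 N of downward push off the wheel in that step, which would hide the rise.
- **One deviation:** just after I first gripped the wheel, a 1.5 mm height trim pulled up on it with about 17 N for roughly half a second. That is below the 25 N upward limit given for the foot. I corrected it at once and loosened the grip to 3 N.
- **Last checks:** in the top view the plate, plane and bench dog matched their start positions to the pixel, and the arm stood clear. I did not measure the plate's tilt in numbers. The wrist and top cameras differed by about 3 mm on where the foot axis lies. A wrist-plus-top height for the packer came out wrong at 74 mm, so I relied on the top-plus-scene one, about 16 mm against the stated 18 mm.

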